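# Put the spare battery on charge

## Robot

A 7-joint arm with a two-finger parallel gripper is mounted at the origin on a cart in front of the work surface, level with it; the furniture and walls round the work are solid. World frame = base frame: x ahead of the robot, y to its left, z up, the work surface at z = 0. Lengths are in m, angles in rad, forces in N, time in s.
With the tool pointing down it reaches from about 0.425 to 1.025 m from the base axis. Payload 9.4 kg.
Tool frame: the origin (TCP) lies at the centre of the arm's flange, where the gripper is bolted on; the fingertips stand 173 mm ahead of it and the grasp point (between the pads) lies 155 mm ahead of it (bot.tip_reach is the distance from the TCP to the fingertips, in m); y points along the fingers, z is the direction in which the jaws open and shut, and the axes are right-handed (so a half turn about y gives the same grasp; the last joint's range is limited). The gripper opens to 85 mm and grips with 20 to 120 N. Pads are 22 mm wide; open, the fingers measure 114 mm over their backs; the gripper's body (76 mm by 85 mm) begins 54 mm behind the grasp point. The pads swing forward as they close: fully open they stand 13 mm farther back than shut.
Start: joints at [-1.307, 0.599, -0.003, 1.599, 0.002, 0.943, -0.08], TCP at [0.242, 0.683, 0.405] pointing down, gripper open.
Joint ranges: [-2.57, 2.57], [-0.35, 1.97], [-1.29, 1.29], [0.11, 2.56], [-1.05, 4.19], [0.11, 1.86], [-2.63, 2.63]. Speed limits (rad/s): [2.22, 2.22, 3.01, 3.01, 3.14, 3.14, 3.14].

## Interface

Orientations are given as a rotation vector (axis times angle).
In Python, from station import observe, viewer, finish_job, bot gives the robot as it stands.
- The arm moves only by the shell command python3 -m inch 'ROWS' [FORCE]. ROWS is JSON, a list that holds one entry, the list of rows, each a list of 7 numbers: the turn, a rotation vector about the tool's x, y, z in rad, then the shift along the tool's x, y, z in mm, then the opening in per cent of the stroke, from 0 (shut) to 100 (fully open). A call has 1 to 8 rows; each row is the pose to reach, as a shift and turn from the pose commanded when the call began, along the tool's axes at that moment; what a row does not reach only later rows make up. A row lasts 1/10 s, in which the tool goes at most 50 mm and 8.59 degrees, less where a joint would pass 70% of its speed; a pose out of reach is approached as far as the arm can. A call with a gripper value outside its range is refused whole. The fingers move at their own pace and stop on an object; FORCE is the grip in N (left out, the last holds). Time passes only in rows, so rows that repeat a pose let the fingers close. It gives the time, the measured TCP pose, the force and the opening at its end, in the units of the state.
- observe(): the state, without advancing time (a new reading comes with each control period).
- viewer.grab_frame(name): name is "scene" or "side" or "wrist"; returns (picture, depth): 420x560x3 uint8, red, green, blue; 420x560 float32, m along the optical axis (not along the pixel's ray), 0 where there is no reading.
- viewer.get_calibration(name): a dict with "camera_matrix" (3x3 intrinsics, pixels), "camera_from_world" (4x4, takes a point from world to camera coordinates). Camera axes: x right, y up, looking along -z (the intrinsics and any distortion apply to the point x, -y, -z); pixel columns grow to the right and rows downward; lengths in m; the calibration is good to about 2 mm. A picture is of the moment at which its call begins: read the wrist's pose just before it. get_calibration takes no time and is no camera call; for the wrist camera it gives the pose at the moment of the call.
- finish_job(): hands the job in, once; it reports no verdict.
The state is a dict: "t": time; "qpos": joint angles; "dq": joint speeds; "joint_efforts": joint torques, N m; "ee_pos": TCP position; "ee_rot": TCP orientation; "wrist_force": force on the tool from outside, world axes, zero at the start; "torque": the same for the moment, N m; "gripper_width": opening from 0.0 (shut) to 1.0 (fully open).
Only numpy, scipy, OpenCV 4.12 (cv2) and the standard library are available. Lean on these libraries where they do the work, as an engineer would, in place of code of your own. Each camera call takes 0.05 s, during which the arm holds its last target.

## Task

Put the orange-topped spare battery on charge: lift it up and off its double hook under the hood of the rack, without wrenching the hook, and push it gently but fully home in the charger's well, upright, with its yellow rib in the yellow notch; let go of it. The well is clamped a little to one side or the other, so feel for it; its connector is stiff, so the battery's own weight does not seat it, but do not ram it. Leave the blue-topped battery hanging where it is and do not disturb the rubber stamp and the label roll.

Things in the scene. Friction and masses are not known exactly. Their poses are not given: they have to be found in the camera images.
- orange_pack: Battery, black body, orange top, about 0.33 kg, to be put on charge; hangs on either double hook and can sway. Body 52 (x) x 44 (y) x 70 (z) mm; lowest 4 mm a foot 48 x 40. Origin: centre of underside, z up, +x = face with the yellow rib (6 mm wide in y, 3.5 proud, z 6 to 40), which looks at the rack's panel while hanging.
- orange_pack_bail (a point): Middle of the underside of the rigid bail's strap, at x = y = 0, z = 92 mm of the orange battery. Bail in its y-z plane, 12 mm wide in x: strap z 92 to 98 mm, legs 5 mm thick at y = +-18.5. Window for the hook: 32 mm wide, 22 mm high (z 70 to 92), passed along x.
- orange_pack_grip (a point): Good grip on the orange battery, x = y = 0, z = 59 mm in its frame, 11 mm below its top: across its 44 mm (y), the fingers tilted 35 to 45 degrees, pointing down and towards the panel.
- orange_pack_key (a point): Lower end of the orange battery's rib (x = 29.5, y = 0, z = 6 mm in the battery's frame).
- blue_pack: An identical battery with a blue top on the other double hook; same frame. It stays hanging there.
- rack: Fixed rack: upright panel 170 mm wide, 282 high; its front face is the plane x = 0 of this frame and looks along -x, to the robot; origin on the bench, z up. Foot plate +-50 x +-90 mm, 10 high. Two double hooks at y = +45 and -45 mm. To come off, a battery must rise more than 8 and less than 16 mm (then its top meets the prongs), say 12, then go 35 mm or more along -x.
- rack_hood (a point): Middle of the front lip's lower edge of the hood over the hooks (x = -60, y = 0, z = 268 mm in the rack's frame). The hood, 170 mm wide, z 276 to 282, runs from the panel to here, so a hand cannot come straight down on a hanging battery: it must come tilted, from -x and above.
- hook_left (a point): Centre line of the level part of the hook at y = +45 mm, between its prongs, where a battery's strap hangs (x = -40, z = 160 mm in the rack's frame). Two prongs, 6 mm thick, 18 mm apart, run level from the panel to x = -58 mm, then turn up: tip top at z = 171, 8 mm above the top of the level part, tip front at x = -63.
- hook_right (a point): The same point of the hook at y = -45 mm; same shape.
- charger: Fixed charger: black tray 92 (x) x 96 (y) mm, rails 14 high, black lamp panel (26 high) on its -x side out to x = -75. Origin: centre of underside, z up. On it the grey well block, 88 x 72, top (rim) z = 44. Well 54.4 (x) x 46.4 (y), 1.2 mm clearance all round, floor z = 10. Fully home the battery's axes are parallel to the charger's, its origin at x = 0, z = 10, 36 mm of body above the rim.
- charger_key (a point): Foot of the notch (x = 29.5, y = 0, z = 16 mm in the charger's frame) if the well block stood in the middle; but the block, well and notch with it, is clamped up to 4.5 mm to either side along the charger's y. That offset is not reported: look, or feel for the well. Notch for the rib: 9 mm wide, yellow back, middle of the well's +x wall, open at the top.
- connector (a joint): Stiff connector block in the well's floor: 0 = up, 8 mm above the floor; 0.008 m = down, flush. It gives way under about 9 N (more than the battery's weight) plus damping of 40 N s/m, and stays where it is left. Once it is down the battery bottoms out solidly: press slowly and stop at 15 to 25 N.
- rubber_stamp: Wooden rubber stamp, 26 x 62 x 76 mm, loose on the bench; origin at the centre of its underside. Leave alone.
- label_roll: White label roll, 84 x 89 x 61 mm, loose on the bench; origin at the centre of its underside. Leave alone.

How it is judged:
By the outcome, as a careful person would: the job done as asked, in the order asked, and still so for the second after the job is handed in, with the robot touching nothing.
It also fails if it takes over 61 s, if anything falls off the work surface, if the arm or the gripper's body presses on something with over 40 N, if the wrist force passes 120 N, or if a joint passes its speed limit or range.

## Working session

There is one attempt and no reset: what is moved stays moved. The work goes in short steps, Python scripts to look and compute and a shell command to move; the robot and the scene stay as the last step left them, time stands still between calls to the robot, and variables do not carry over. Pictures are saved under pics/ and viewed, and the job is handed in when it is done.

```bash
ls; mkdir -p pics; cat > h.py <<'E'
import numpy as np,cv2
from scipy.spatial.transform import Rotation as R
from station import observe,viewer,bot
def grab(n,fn):
    c=viewer.get_calibration(n); p,d=viewer.grab_frame(n)
    cv2.imwrite('pics/%s.png'%fn,p[:,:,::-1]); np.savez('pics/%s.npz'%fn,p=p,d=d,K=c['camera_matrix'],T=c['camera_from_world'])
def load(fn): return dict(np.load('pics/%s.npz'%fn))
def world(f,u,v,z=None):
    K,T=f['K'],f['T']; d=f['d'][int(round(v)),int(round(u))] if z is None else z
    x=(u-K[0,2])/K[0,0]*d; y=(v-K[1,2])/K[1,1]*d
    return (np.linalg.inv(T)@[x,-y,-d,1])[:3]
def proj(f,P):
    K,T=f['K'],f['T']; q=T@[*P,1]; return np.array([K[0,0]*q[0]/-q[2]+K[0,2],K[1,1]*-q[1]/-q[2]+K[1,2]])
def crop(fn,x0,y0,x1,y1,s,out):
    im=cv2.imread('pics/%s.png'%fn)[y0:y1,x0:x1]; cv2.imwrite('pics/%s.png'%out,cv2.resize(im,None,fx=s,fy=s,interpolation=cv2.INTER_CUBIC))
E
python3 - <<'E'
from h import *
s=observe(); print(s)
for n in('scene','side','wrist'):
    grab(n,n+'0'); f=load(n+'0'); print(n,f['K'].round(1).tolist(),f['T'].round(3).tolist(), viewer.get_calibration(n).keys())
print(bot, [a for a in dir(bot) if a[0]!='_'])
E
```

```text
pics
{'t': 0.0, 'qpos': array([-1.30668624,  0.60012518, -0.00255045,  1.60010831,  0.00177971,
        0.9429059 , -0.07980693]), 'dq': array([-0.00072208, -0.00093607, -0.00177347,  0.00023724,  0.00054956,
        0.00095561, -0.00054354]), 'joint_efforts': array([-3.20428153e-04, -7.76490784e+01,  1.56464931e+00, -2.57989150e+01,
        1.23359211e-02,  9.58358607e-03, -1.27654823e-05]), 'ee_pos': array([0.24225238, 0.68312223, 0.40382431]), 'ee_rot': array([-1.55574664,  0.26756961, -0.26734658]), 'wrist_force': array([-0.13998599, -0.51267207, -0.20029843]), 'torque': array([ 0.0407944 ,  0.01754741, -0.02260882]), 'gripper_width': 0.998573386179442}
scene [[387.3, 0.0, 282.2], [0.0, 387.3, 212.9], [0.0, 0.0, 1.0]] [[0.785, -0.619, 0.011, -0.43], [0.36, 0.471, 0.806, -0.369], [-0.504, -0.629, 0.592, -0.794], [0.0, 0.0, 0.0, 1.0]] dict_keys(['camera_matrix', 'camera_from_world'])
side [[492.5, 0.0, 269.8], [0.0, 492.5, 219.4], [0.0, 0.0, 1.0]] [[0.832, -0.555, -0.02, -0.464], [0.219, 0.294, 0.93, -0.3], [-0.51, -0.778, 0.367, -0.931], [0.0, 0.0, 0.0, 1.0]] dict_keys(['camera_matrix', 'camera_from_world'])
wrist [[307.8, 0.0, 282.8], [0.0, 307.8, 207.2], [0.0, 0.0, 1.0]] [[0.334, 0.942, -0.001, -0.723], [-0.899, 0.318, -0.301, 0.04], [-0.283, 0.102, 0.954, -0.38], [0.0, 0.0, 0.0, 1.0]] dict_keys(['camera_matrix', 'camera_from_world'])
<Robot object at 0x7f97bb557e00> ['PlanningError', 'tip_reach']
```

View pics/scene0.png

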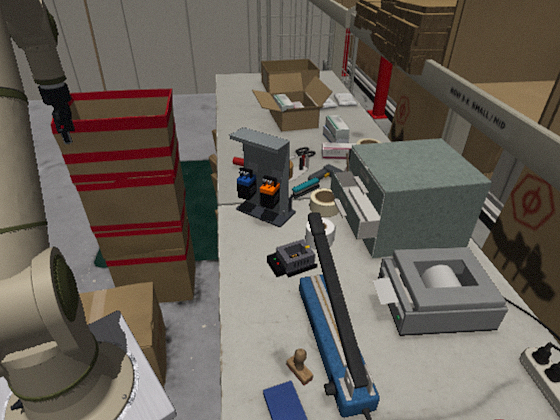

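View pics/side0.png

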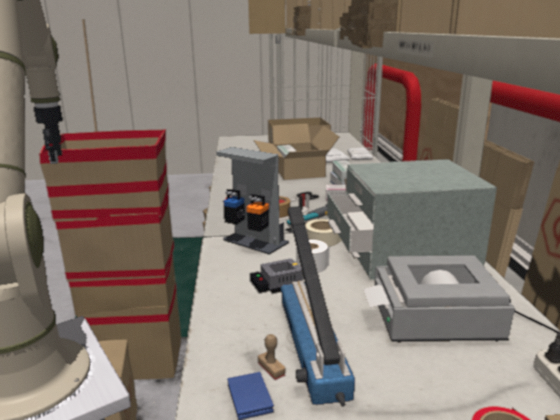

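View pics/wrist0.png

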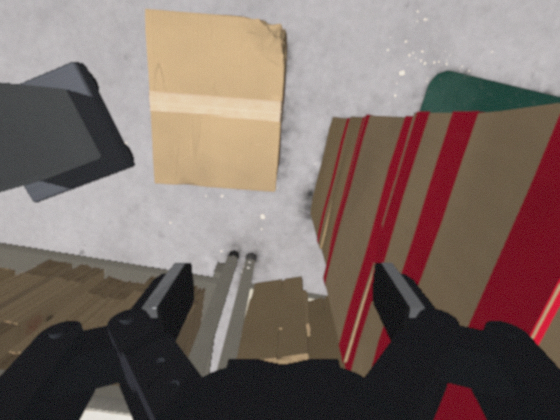

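```bash
python3 - <<'E'
from h import *
crop('scene0',210,115,360,285,4.5,'c1'); crop('side0',200,135,350,305,4.5,'c2')
im=cv2.imread('pics/c1.png');print(im.shape)
f=load('scene0')
for n,fn in(('scene','scene0'),('side','side0')):
    f=load(fn);p=f['p'].astype(int);d=f['d']
    o=(p[...,0]>150)&(p[...,1]>60)&(p[...,1]<150)&(p[...,2]<70); o[:, :200]=0;o[:,350:]=0
    v,u=np.nonzero(o); P=np.array([world(f,a,b) for a,b in zip(u,v)]); print(n,len(P),np.median(P,0),P.min(0),P.max(0))
E
```

```text
(765, 675, 3)
scene 84 [0.65147123 0.20435788 0.14103421] [0.6082717  0.00740058 0.0170878 ] [0.99995188 0.39614986 0.14465752]
side 123 [0.64880141 0.20565584 0.14100619] [-0.02301744 -0.89351368  0.04305943] [0.89595626 0.4401229  0.61077447]
```

View pics/c1.png

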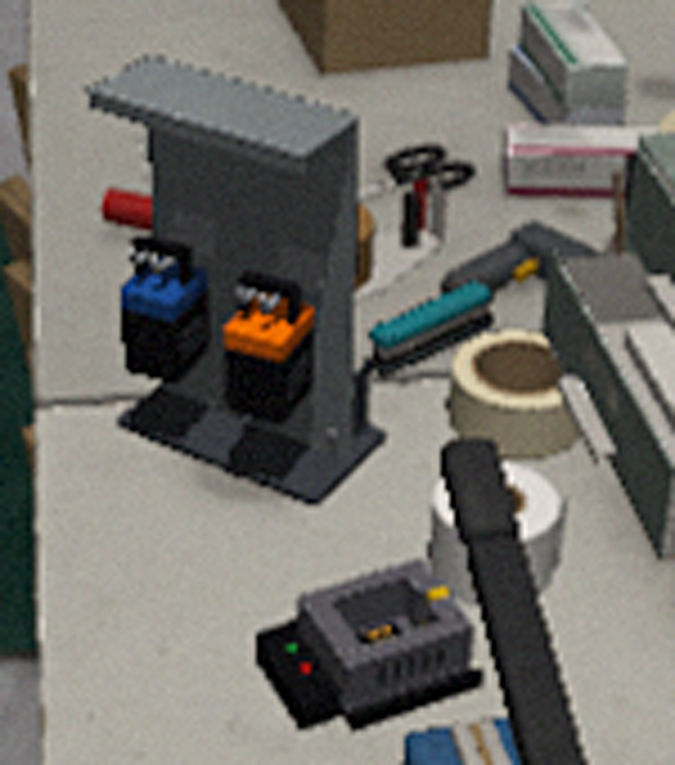

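View pics/c2.png

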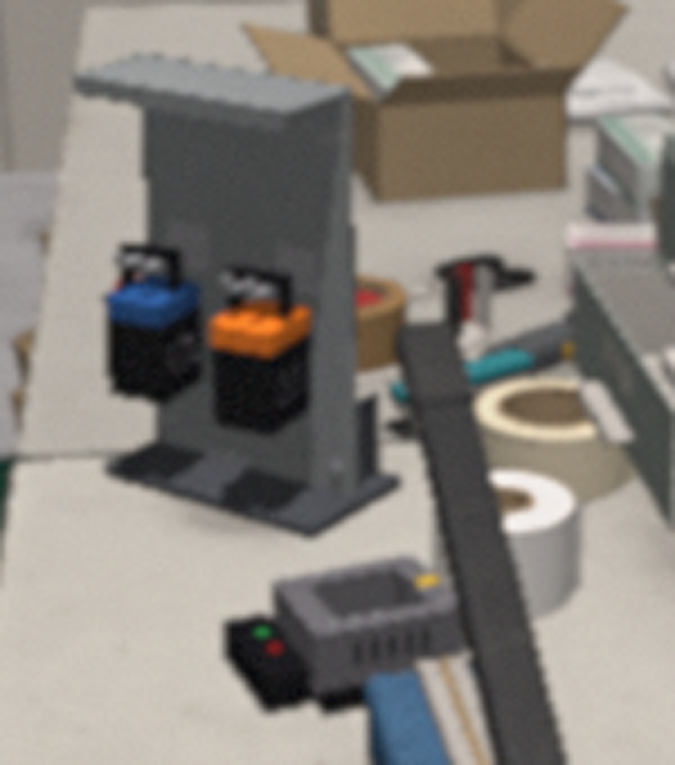

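```bash
python3 - <<'E'
from h import *
def pts(f,u0,u1,v0,v1):
    return np.array([world(f,u,v) for v in range(v0,v1) for u in range(u0,u1) if f['d'][v,u]>0])
for fn,off,reg in(('scene0',(210,115),(165,340,150,230)),('side0',(200,135),(160,330,120,230))):
    f=load(fn)
    c=lambda x,y:(off[0]+x/4.5,off[1]+y/4.5)
    a=c(reg[0],reg[2]);b=c(reg[1],reg[3])
    P=pts(f,int(a[0]),int(b[0]),int(a[1]),int(b[1]))
    m=P.mean(0)
    for _ in range(4):
        m=P.mean(0);n=np.linalg.svd(P-m)[2][2]; r=(P-m)@n; P=P[abs(r)<max(.003,2*r.std())]
    print(fn,len(P),'n',n,'m',m,'std',r.std())
# key pixels
f=load('scene0');c=lambda x,y:(210+x/4.5,115+y/4.5)
for nm,x,y in[('hoodfrontL',92,92),('hoodFR',305,155),('hoodbackR',355,118),('footFR',318,500),('footR',383,435),('footL',122,420),('rimL',302,605),('rimfront',350,670),('rimR',470,630),('rimback',415,565),('notch',437,593),('lampL',260,655),('lampF',300,722),('trayR',478,680),('trayF',355,725),('lever top',470,450),('lever at',500,560),('lever low',530,680),('roll',500,490)]:
    u,v=c(x,y); u,v=int(u),int(v); print(nm,u,v,world(f,u,v).round(3), [world(f,u+i,v+j).round(3).tolist() for i,j in((0,2),(0,-2))])
E
```

```text
scene0 611 n [-0.94603976 -0.32399672  0.00590812] m [0.6889225  0.27283254 0.20356427] std 0.0017218442233753381
side0 825 n [ 0.94581376  0.32466865 -0.00515792] m [0.68711011 0.26923842 0.21691562] std 0.0018677063779431143
hoodfrontL 230 135 [0.607 0.329 0.279] [[0.605, 0.325, 0.275], [0.921, 0.866, 0.002]]
hoodFR 277 149 [0.661 0.171 0.281] [[0.661, 0.172, 0.275], [0.666, 0.178, 0.283]]
hoodbackR 288 141 [0.715 0.19  0.283] [[0.717, 0.193, 0.274], [1.097, 0.654, 0.002]]
footFR 280 226 [0.674 0.172 0.004] [[0.672, 0.169, -0.001], [0.677, 0.175, 0.009]]
footR 295 211 [0.76  0.2   0.009] [[0.758, 0.197, 0.004], [0.776, 0.219, -0.0]]
footL 237 208 [0.616 0.334 0.008] [[0.615, 0.333, 0.001], [0.622, 0.343, 0.009]]
rimL 277 249 [0.573 0.056 0.043] [[0.574, 0.057, 0.034], [0.577, 0.062, 0.044]]
rimfront 287 263 [ 0.559 -0.007  0.044] [[0.56, -0.005, 0.034], [0.562, -0.002, 0.047]]
rimR 314 255 [ 0.641 -0.024  0.04 ] [[0.642, -0.023, 0.031], [0.641, -0.023, 0.047]]
rimback 302 240 [0.653 0.042 0.044] [[0.646, 0.034, 0.046], [0.691, 0.084, 0.004]]
notch 307 246 [0.646 0.012 0.045] [[0.64, 0.004, 0.047], [0.653, 0.02, 0.044]]
lampL 267 260 [0.544 0.065 0.01 ] [[0.544, 0.066, 0.002], [0.544, 0.065, 0.018]]
lampF 276 275 [0.529 0.004 0.008] [[0.53, 0.004, 0.0], [0.531, 0.006, 0.014]]
trayR 316 266 [ 0.642 -0.035  0.005] [[0.639, -0.038, 0.002], [0.639, -0.036, 0.016]]
trayF 288 276 [ 0.555 -0.016  0.005] [[0.552, -0.02, 0.002], [0.556, -0.015, 0.01]]
lever top 314 215 [ 0.584 -0.071  0.232] [[0.576, -0.079, 0.234], [0.587, -0.066, 0.234]]
lever at 321 239 [ 0.558 -0.125  0.208] [[0.555, -0.128, 0.206], [0.56, -0.122, 0.211]]
lever low 327 266 [ 0.527 -0.179  0.184] [[0.525, -0.182, 0.182], [0.531, -0.176, 0.186]]
roll 321 223 [ 0.585 -0.094  0.223] [[0.578, -0.102, 0.225], [0.588, -0.091, 0.225]]
```

```bash
cat >> h.py <<'E'
def tool():
    s=observe(); return s['ee_pos'],R.from_rotvec(s['ee_rot']).as_matrix(),s
def rowto(p,M):
    """row (turn rotvec, shift mm) to reach pose from current measured"""
    p0,M0,s=tool(); return R.from_matrix(M0.T@M).as_rotvec().round(4), (M0.T@(np.array(p)-p0)*1000).round(1)
def grippose(g,yaw,tilt,flip=1):
    # fingers: down and towards yaw, tilt from vertical ; g grasp point
    a=np.array([np.cos(yaw)*np.sin(tilt),np.sin(yaw)*np.sin(tilt),-np.cos(tilt)])
    z=flip*np.array([-np.sin(yaw),np.cos(yaw),0]); x=np.cross(a,z)
    return np.array(g)-.155*a, np.c_[x,a,z]
E
python3 - <<'E'
from h import *
p,M,s=tool(); print(M.round(3)); T=load('wrist0')['T']; c=np.linalg.inv(T); print('cam in tool',M.T@(c[:3,3]-p),'\n', (M.T@c[:3,:3]).round(3))
f=load('scene0'); g=load('side0')
# rack fit: yaw
for flip in(1,-1):
  P,Mt=grippose([.65,.2,.13],np.radians(18.9),np.radians(40),flip); print(P,rowto(P,Mt), Mt.round(2).tolist())
E
```

```text
[[ 0.943 -0.     0.334]
 [-0.334 -0.001  0.943]
 [ 0.    -1.    -0.001]]
cam in tool [-0.07628409  0.03032496 -0.00137483] 
 [[ 0.    -0.954 -0.301]
 [ 0.     0.301 -0.954]
 [ 1.     0.     0.   ]]
[0.55573955 0.16772743 0.24873689] (array([ 0.235 , -0.6423, -0.6716]), array([ 467.7,  155.8, -380.9])) [[0.72, 0.61, -0.32], [0.25, 0.21, 0.95], [0.64, -0.77, 0.0]]
[0.55573955 0.16772743 0.24873689] (array([0.8539, 2.3448, 0.2988]), array([ 467.7,  155.8, -380.9])) [[-0.72, 0.61, 0.32], [-0.25, 0.21, -0.95], [-0.64, -0.77, -0.0]]
```

```bash
python3 - <<'E'
from h import *
y=np.radians(18.93);P,Mt=grippose([.666,.2125,.130],y,np.radians(40)); P=P-.15*Mt[:,1]; print(P,rowto(P,Mt))
E
```

```text
[0.48055303 0.14889881 0.36364356] (array([ 0.2352, -0.6428, -0.6716]), array([ 403.1,   40.9, -423.9]))
```

```bash
python3 -m inch '[[[0.03,-0.08,-0.084,50,5,-53,100],[0.06,-0.16,-0.168,100,10,-106,100],[0.09,-0.24,-0.25,150,15,-159,100],[0.12,-0.32,-0.336,200,20,-212,100],[0.15,-0.40,-0.42,250,25,-265,90],[0.18,-0.48,-0.50,300,30,-318,85],[0.21,-0.56,-0.59,350,35,-371,80],[0.235,-0.643,-0.672,403,41,-424,80]]]' 40; python3 - <<'E'
from h import *
y=np.radians(18.93);P,Mt=grippose([.666,.2125,.130],y,np.radians(40)); P=P-.15*Mt[:,1]; print(P,rowto(P,Mt))
E
```

```text
t: 0.95
ee_pos: [0.3796, 0.3833, 0.384]
ee_rot: [-1.428, -0.608, -0.318]
wrist_force: [0.9, 0.7, -0.1]
gripper_width: 0.802
[0.48055303 0.14889881 0.36364356] (array([ 0.0565, -0.1192, -0.0929]), array([  35.2,   40.7, -250.3]))
```

```bash
python3 -m inch '[[[0.056,-0.119,-0.093,35,41,-250,78],[0.056,-0.119,-0.093,35,41,-250,78],[0.056,-0.119,-0.093,35,41,-250,78],[0.056,-0.119,-0.093,35,41,-250,78],[0.056,-0.119,-0.093,35,41,-250,78],[0.056,-0.119,-0.093,35,41,-250,78],[0.056,-0.119,-0.093,35,41,-250,78]]]'; python3 - <<'E'
from h import *
y=np.radians(18.93);P,Mt=grippose([.666,.2125,.130],y,np.radians(40)); P=P-.15*Mt[:,1]; print(P,rowto(P,Mt),observe()['qpos'])
grab('wrist','w1')
E
```

```text
t: 1.65
ee_pos: [0.463, 0.1963, 0.3664]
ee_rot: [-1.373, -0.776, -0.287]
wrist_force: [0.8, 0.5, 0.2]
gripper_width: 0.777
[0.48055303 0.14889881 0.36364356] (array([-0.0008, -0.    , -0.0009]), array([ -0.8,   2.9, -50.5])) [-0.51318781  0.35636687 -0.05686634  2.37570797  2.59146985  0.32021653
 -1.21331954]
```

View pics/w1.png

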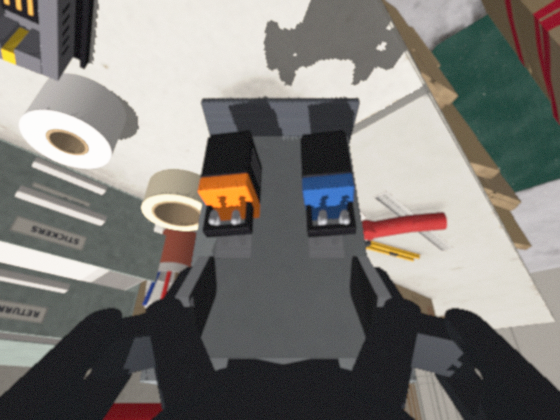

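```bash
python3 - <<'E'
from h import *
crop('w1',180,80,380,270,4,'c3')
f=load('w1'); p=f['p'].astype(int)
n=np.array([np.cos(np.radians(18.93)),np.sin(np.radians(18.93)),0]);t=np.array([-n[1],n[0],0])
def loc(P): return np.c_[P@n,P@t,P[:,2]]
o=(p[...,0]>150)&(p[...,0]-p[...,2]>80)&(p[...,1]<170); o[:120]=0;o[230:]=0;o[:,:190]=0;o[:,280:]=0
b=(p[...,2]-p[...,0]>60);b[:140]=0;b[240:]=0;b[:,:290]=0;b[:,365:]=0
for m in(o,b):
    v,u=np.nonzero(m); P=loc(np.array([world(f,a,c) for a,c in zip(u,v)])); print(len(P),np.percentile(P,[1,10,50,90,99],axis=0).round(4).tolist())
v,u=np.mgrid[240:350:3,230:340:3]; P=loc(np.array([world(f,a,c) for a,c in zip(u.ravel(),v.ravel()) if f['d'][c,a]>0])); print('panel',np.percentile(P,[5,25,50,75,95],axis=0).round(4).tolist())
m=P.mean(0);print(np.linalg.svd(P-m)[2][2])
v,u=np.mgrid[100:112:2,210:350:3]; P=loc(np.array([world(f,a,c) for a,c in zip(u.ravel(),v.ravel()) if f['d'][c,a]>0])); print('foot',np.percentile(P,[1,5,50,95,99],axis=0).round(4).tolist())
E
```

```text
1145 [[0.6687, -0.0387, 0.1269], [0.6702, -0.0339, 0.1301], [0.6745, -0.0158, 0.1396], [0.6953, 0.0026, 0.1424], [0.7088, 0.0068, 0.1431]]
1604 [[0.6689, 0.0519, 0.1276], [0.6705, 0.0567, 0.1311], [0.676, 0.0742, 0.1416], [0.6969, 0.0897, 0.1424], [0.7142, 0.0946, 0.143]]
panel [[0.7351, -0.0094, 0.1632], [0.7373, 0.0104, 0.185], [0.7379, 0.0356, 0.2109], [0.7384, 0.0606, 0.2344], [0.7391, 0.0805, 0.2533]]
[ 0.99989782  0.00313693 -0.01394669]
foot [[0.6877, -0.0475, 0.0061], [0.6881, -0.0411, 0.0067], [0.6919, 0.0301, 0.0109], [0.699, 0.1013, 0.012], [0.6993, 0.1077, 0.0124]]
```

View pics/c3.png

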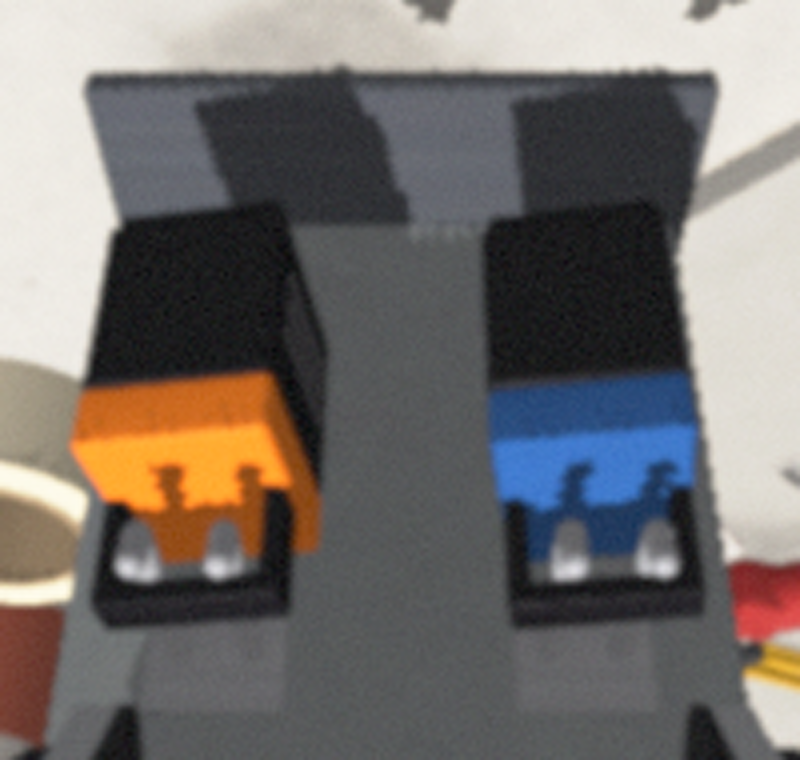

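```bash
python3 - <<'E'
from h import *
f=load('w1'); p=f['p'].astype(int)
n=np.array([np.cos(np.radians(18.93)),np.sin(np.radians(18.93)),0]);t=np.array([-n[1],n[0],0])
def reg(x0,x1,y0,y1):
    P=np.array([world(f,180+x/4,80+y/4) for x in range(x0,x1,4) for y in range(y0,y1,4)]); P=np.c_[P@n,P@t,P[:,2]]
    for _ in range(5):
        m=np.median(P,0) if _==0 else P.mean(0); nn=np.linalg.svd(P-m)[2][2]; r=(P-m)@nn; P=P[abs(r)<max(.001,2*r.std())]
    return len(P),m.round(4),(nn*np.sign(nn[np.argmax(abs(nn))])).round(3),r.std()
print('O front',reg(105,260,240,420)); print('O side',reg(285,300,300,440));print('O top',reg(110,260,440,485))
print('B front',reg(505,670,240,425)); print('B top',reg(505,690,440,485));print('foot',reg(130,680,90,200))
# strap ends
for x,y in((110,600),(275,595),(525,600),(690,595)):
    q=world(f,180+x/4,80+y/4); print(x,y,q@n,q@t,q[2])
# pix to plane: top corners at z=.141
K,T=f['K'],f['T']; C=np.linalg.inv(T)[:3,3]
for nm,x,y,z in(('Otl',75,440,.141),('Otr',268,428,.141),('Btl',490,437,.141),('Btr',697,428,.141),('footL',88,78,.010),('footR',717,78,.010)):
    q=world(f,180+x/4,80+y/4,1.); d=q-C; s=(z-C[2])/d[2]; q=C+s*d; print(nm,q@n,q@t)
E
```

```text
O front (1636, array([ 0.6724, -0.0172,  0.1114]), array([0.989, 0.15 , 0.002]), np.float64(0.0004471105205931639))
O side (139, array([0.6855, 0.0065, 0.1126]), array([-0.139,  0.99 ,  0.008]), np.float64(0.0002287745034524613))
O top (452, array([ 0.6817, -0.0148,  0.1421]), array([ 0.001, -0.002,  1.   ]), np.float64(0.00036409431049020736))
B front (1811, array([0.6722, 0.0735, 0.1127]), array([0.988, 0.152, 0.002]), np.float64(0.00044631289460629316))
B top (552, array([0.6817, 0.0749, 0.142 ]), array([-0.003, -0.001,  1.   ]), np.float64(0.00039144659185047715))
foot (3519, array([0.7077, 0.0327, 0.0113]), array([-0.005,  0.001,  1.   ]), np.float64(0.0006578638723240683))
110 600 0.6944807102012809 -0.02996776041695698 0.16906705817464746
275 595 0.6908841012942508 0.005702113108009055 0.16978546955953772
525 600 0.6943816804523629 0.05879530358887103 0.16905806606467857
690 595 0.6903324409024604 0.09319079843421027 0.1700241147469712
Otl 0.6749889645332519 -0.03711745231288602
Otr 0.6706416939568375 0.004382963566920389
Btl 0.6738049258077546 0.05114545026722503
Btr 0.6705432742854003 0.09440010001526891
footL 0.6854007863058206 -0.055235401845452836
footR 0.6852527344089828 0.11913717766109036
```

```bash
cat >> h.py <<'E'
def pre(g,yaw,tilt,back):
    P,M=grippose(g,np.radians(yaw),np.radians(tilt)); return P-back*M[:,1],M
E
python3 - <<'E'
from h import *
print(rowto(*pre([.6648,.2133,.130],27.2,40,.09)),observe()['ee_pos'])
E
```

```text
(array([ 0.105 , -0.1219, -0.0012]), array([  0.8,  64. , -60.7])) [0.46631172 0.18625816 0.36607346]
```

```bash
python3 -m inch '[[[0.052,-0.06,0,0,0,-40,78],[0.105,-0.122,-0.001,1,35,-61,78],[0.105,-0.122,-0.001,1,64,-61,78],[0.105,-0.122,-0.001,1,64,-61,78],[0.105,-0.122,-0.001,1,64,-61,78],[0.105,-0.122,-0.001,1,64,-61,78]]]'; python3 - <<'E'
from h import *
print(rowto(*pre([.6648,.2133,.130],27.2,40,.09)),observe()['ee_pos'],observe()['qpos'])
grab('wrist','w2')
E
```

```text
t: 2.3
ee_pos: [0.5213, 0.1539, 0.3185]
ee_rot: [-1.301, -0.88, -0.162]
wrist_force: [-0.6, 0.9, -0.7]
gripper_width: 0.781
(array([-0.0125,  0.0115, -0.0003]), array([ -2.7,  -1.3, -12.7])) [0.52125128 0.15390975 0.31848363] [-0.15235376  0.49897447 -0.29602888  2.31604921  2.97997603  0.35575584
 -1.27124747]
```

View pics/w2.png

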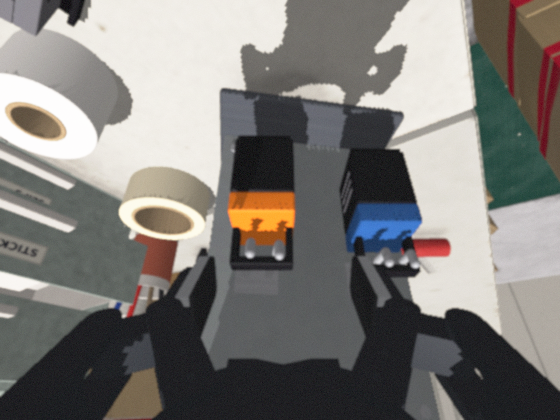

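```bash
python3 -m inch '[[[0,0,0,0,0,0,78],[0,0,0,0,0,0,78]]]'; python3 - <<'E'
from h import *
print(rowto(*pre([.6648,.2133,.130],27.2,40,.09)),observe()['ee_pos'],observe()['dq'].round(3))
grab('wrist','w3'); f=load('w3'); p=f['p'].astype(int)
crop('w3',200,80,440,290,3.3,'c4')
yb=np.radians(27.2); n=np.array([np.cos(yb),np.sin(yb),0]);t=np.array([-n[1],n[0],0])
o=(p[...,0]>150)&(p[...,0]-p[...,2]>80)&(p[...,1]<170); o[:120]=0;o[270:]=0;o[:,:215]=0;o[:,310:]=0
v,u=np.nonzero(o); P=np.array([world(f,a,c) for a,c in zip(u,v)]); P=np.c_[P@n,P@t,P[:,2]]
print(np.percentile(P,[1,5,50,95,99],axis=0).round(4).tolist()); print('exp centre',np.array([.6648,.2133,0])@n,np.array([.6648,.2133,0])@t)
E
```

```text
t: 2.55
ee_pos: [0.5215, 0.154, 0.319]
ee_rot: [-1.301, -0.882, -0.163]
wrist_force: [0.1, -0.8, -0.4]
gripper_width: 0.781
(array([-0.0124,  0.0122,  0.0013]), array([ -3.2,  -1. , -12.7])) [0.52148717 0.1539646  0.31901315] [ 0.009  0.006 -0.001 -0.002  0.002 -0.001  0.001]
[[0.6615, -0.1356, 0.1263], [0.662, -0.1339, 0.1281], [0.6634, -0.1138, 0.1388], [0.7001, -0.0943, 0.1423], [0.7088, -0.0926, 0.1428]]
exp centre 0.688782992805674 -0.11416618948558613
```

View pics/c4.png

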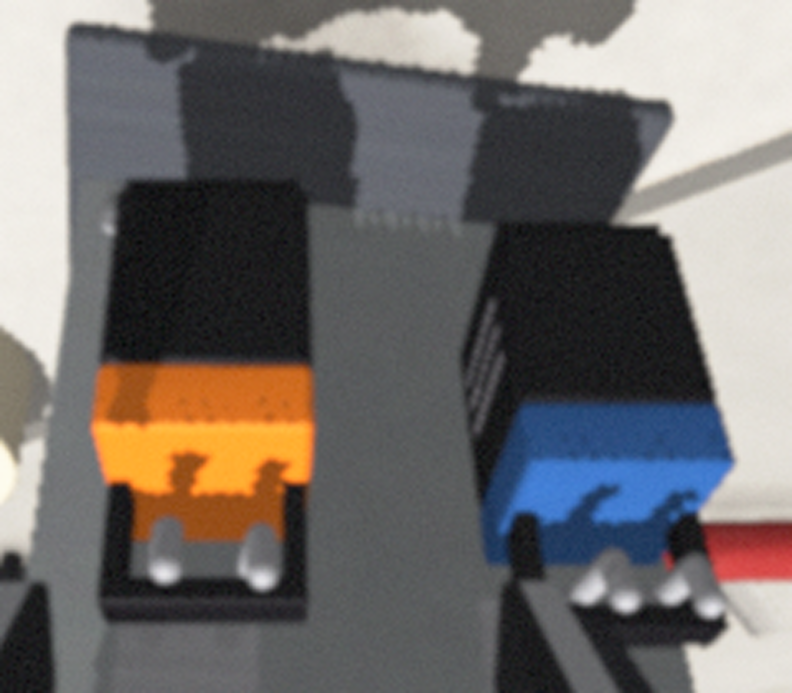

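```bash
python3 -m inch '[[[-0.012,0.012,0.001,-3,0,-13,78],[-0.012,0.012,0.001,-3,15,-13,78],[-0.012,0.012,0.001,-3,30,-13,78],[-0.012,0.012,0.001,-3,30,-13,78],[-0.012,0.012,0.001,-3,30,-13,78]]]'; python3 - <<'E'
from h import *
print(rowto(*pre([.6648,.2133,.130],27.2,40,.0)),observe()['ee_pos'],observe()['dq'].round(3))
E
```

```text
t: 3.1
ee_pos: [0.5432, 0.1501, 0.2921]
ee_rot: [-1.311, -0.868, -0.174]
wrist_force: [-0.2, -0.4, -0.4]
gripper_width: 0.778
(array([-0.0008, -0.0014, -0.0026]), array([ 1. , 57.3,  0.5])) [0.54316851 0.15012291 0.29207883] [ 0.002 -0.02  -0.002  0.011  0.002 -0.003 -0.001]
```

```bash
python3 -m inch '[[[0,0,0,1,12,0.5,78],[0,0,0,1,25,0.5,78],[0,0,0,1,38,0.5,78],[0,0,0,1,50,0.5,78],[0,0,0,1,57,0.5,78],[0,0,0,1,57,0.5,78],[0,0,0,1,57,0.5,78]]]'; python3 - <<'E'
from h import *
print(rowto(*pre([.6648,.2133,.130],27.2,40,.0)),observe()['wrist_force'])
grab('wrist','w4');grab('side','s4');crop('side' and 's4',180,120,340,270,4.5,'c5')
E
```

```text
t: 3.8
ee_pos: [0.576, 0.1673, 0.2498]
ee_rot: [-1.311, -0.869, -0.175]
wrist_force: [0.3, -1.0, -0.4]
gripper_width: 0.782
(array([-0.0001, -0.0013, -0.0015]), array([-0.4,  1.1,  0.3])) [ 0.29345429 -1.0141559  -0.38348372]
```

View pics/w4.png

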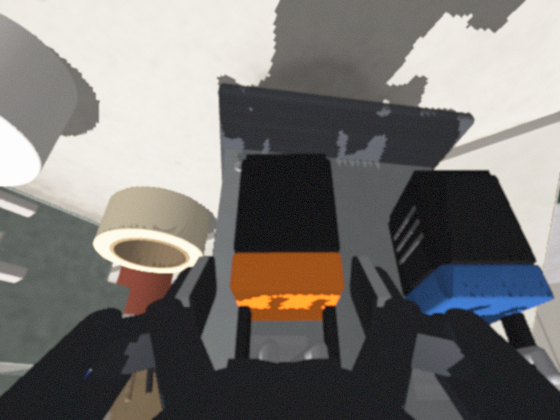

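View pics/c5.png

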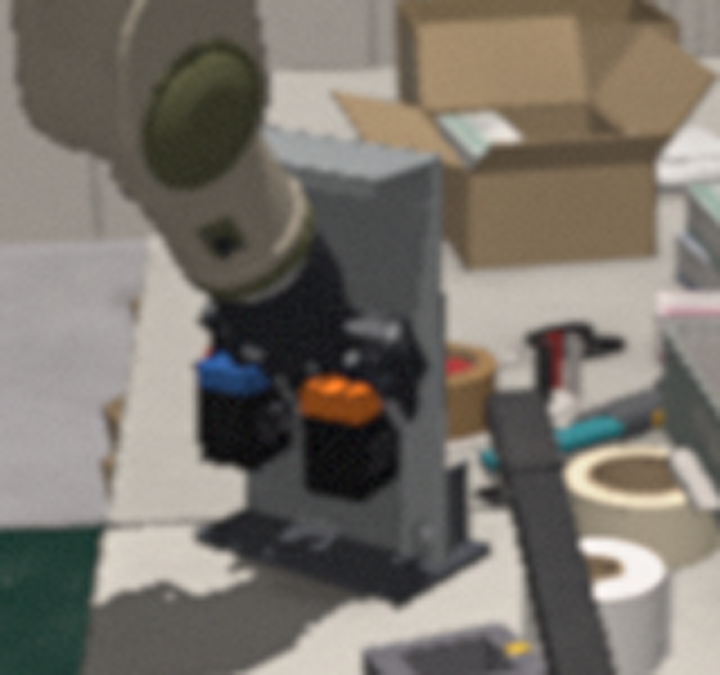

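```bash
python3 -m inch '[[[0,0,0,0,0,0,60],[0,0,0,0,0,0,50],[0,0,0,0,0,0,40],[0,0,0,0,0,0,30],[0,0,0,0,0,0,30],[0,0,0,0,0,0,30]]]' 25; python3 -m inch '[[[0,0,0,0,0,0,20],[0,0,0,0,0,0,20],[0,0,0,0,0,0,20]]]' 60;  python3 - <<'E'
from h import *
p,M,s=tool()
# lift 12 vertical, then yaw -8.3 about vertical through battery axis at grasp, then -x rack 60
v=M.T@[0,0,12]; print('lift',v)
g=p+.155*M[:,1]; print('grasp',g)
Rz=R.from_euler('z',-8.3,degrees=True).as_matrix()
M2=Rz@M; p2=g+[0,0,.012]-.155*M2[:,1]; print(rowto(p2,M2))
n=np.array([np.cos(np.radians(18.93)),np.sin(np.radians(18.93)),0])
print(rowto(p2-.07*n,M2)); print(s['wrist_force'],s['torque'],s['gripper_width'])
E
```

```text
t: 4.5
ee_pos: [0.5761, 0.1676, 0.2504]
ee_rot: [-1.31, -0.87, -0.176]
wrist_force: [-2.3, 0.8, 5.8]
gripper_width: 0.509
t: 4.8
ee_pos: [0.576, 0.1676, 0.2505]
ee_rot: [-1.31, -0.87, -0.176]
wrist_force: [-3.6, 0.3, 7.7]
gripper_width: 0.507
lift [ 7.71434347e+00 -9.19178088e+00  8.31245785e-03]
grasp [0.6646468  0.21314265 0.13180138]
(array([-9.31e-02,  1.11e-01, -1.00e-04]), array([ 8.5, -8.5, 14.4]))
(array([-9.31e-02,  1.11e-01, -1.00e-04]), array([-44.6, -53.1,  24.4]))
[-3.56916232  0.31530664  7.74263502] [0.22592803 0.31058457 0.30870309] 0.5070152912780199
```

```bash
python3 -m inch '[[[0,0,0,1,-1.2,0,20],[0,0,0,2,-2.4,0,20],[0,0,0,3,-3.6,0,20],[0,0,0,4,-4.8,0,20],[0,0,0,5.2,-6.1,0,20],[0,0,0,6.4,-7.6,0,20],[0,0,0,7.7,-9.2,0,20],[0,0,0,7.7,-9.2,0,20]]]';  python3 - <<'E'
from h import *
grab('wrist','w5'); s=observe(); print(s['wrist_force'],s['torque'])
grab('side','s5');crop('s5',180,120,340,270,4.5,'c6')
E
```

```text
t: 5.6
ee_pos: [0.5762, 0.1673, 0.2624]
ee_rot: [-1.311, -0.869, -0.176]
wrist_force: [0.3, -0.3, -2.9]
gripper_width: 0.511
[ 0.59631158 -0.14031353 -3.21870237] [-0.47930346  1.00599965  0.01768847]
```

View pics/w5.png

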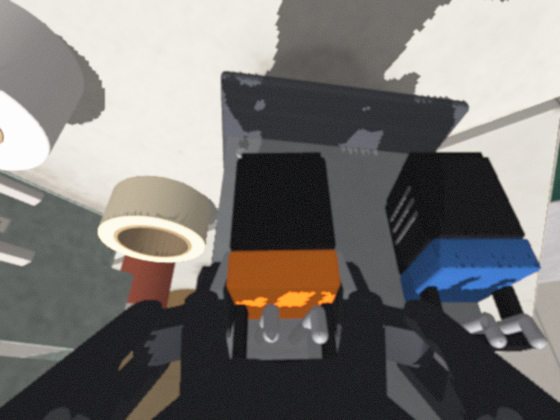

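View pics/c6.png

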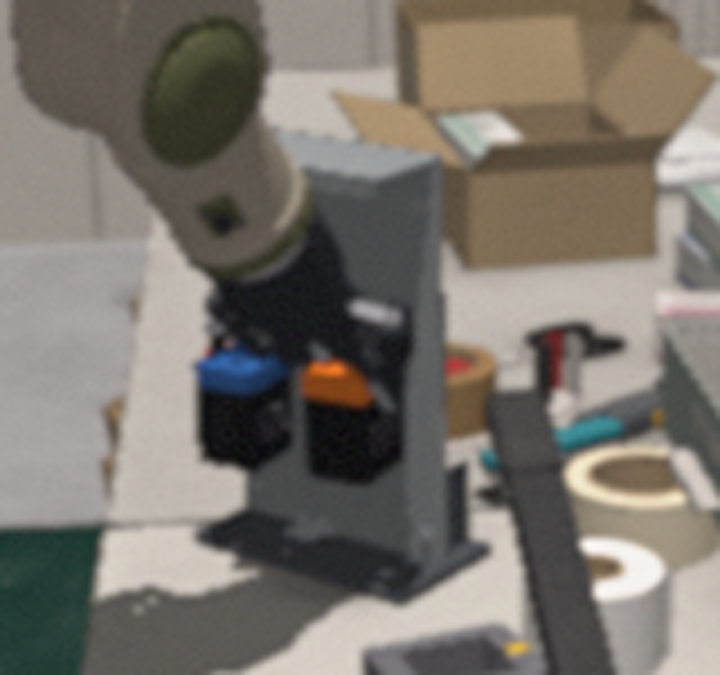

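```bash
cat >> h.py <<'E'
def plane(f,us,vs,step=3):
    P=np.array([world(f,u,v) for u in range(*us,step) for v in range(*vs,step) if f['d'][v,u]>0])
    for k in range(5):
        m=np.median(P,0) if k==0 else P.mean(0); nn=np.linalg.svd(P-m)[2][2]; r=(P-m)@nn; P=P[abs(r)<max(.001,2*r.std())]
    return m,nn*np.sign(nn[0]),r.std()
E
python3 - <<'E'
from h import *
for w in('w4','w5'):
    m,n,s=plane(load(w),(245,325),(170,240)); print(m,n,np.degrees(np.arctan2(n[1],n[0])),np.degrees(np.arcsin(n[2])),s)
p,M,s=tool()
g=p+.155*M[:,1]
Rz=R.from_euler('z',-8.3,degrees=True).as_matrix()
M2=Rz@M; p2=g-.155*M2[:,1]; print(rowto(p2,M2))
n=np.array([np.cos(np.radians(18.93)),np.sin(np.radians(18.93)),0])
print(rowto(p2-.08*n,M2))
E
```

```text
[0.64195566 0.20067844 0.10308088] [0.88674561 0.46225673 0.00096851] 27.532840211214122 0.05549160927705651 0.00041772190889080227
[0.64241762 0.20072255 0.11541487] [0.89041651 0.45511084 0.005706  ] 27.072542758210197 0.32693167161415865 0.00044886457786409126
(array([-9.30e-02,  1.11e-01, -1.00e-04]), array([ 0.8,  0.7, 14.4]))
(array([-9.30e-02,  1.11e-01, -1.00e-04]), array([-59.9, -50.2,  25.8]))
```

Battery upright, height risen 12 mm. Turn back square to the rack, then withdraw along −x.

```bash
python3 -m inch '[[[-0.03,0.037,0,0.3,0.2,4.8,20],[-0.062,0.074,0,0.5,0.4,9.6,20],[-0.093,0.111,0,0.8,0.7,14.4,20],[-0.093,0.111,0,0.8,0.7,14.4,20]]]'; python3 - <<'E'
from h import *
p,M,s=tool()
print(p+.155*M[:,1], np.degrees(np.arctan2(M[1,1],M[0,1])))
n=np.array([np.cos(np.radians(18.93)),np.sin(np.radians(18.93)),0])
print(rowto(p-.08*n,M),s['torque'])
E
```

```text
t: 6.1
ee_pos: [0.57, 0.182, 0.262]
ee_rot: [-1.373, -0.775, -0.288]
wrist_force: [-0.0, 0.5, -2.6]
gripper_width: 0.503
[0.66407544 0.21435294 0.1431589 ] 19.003389718463072
(array([0., 0., 0.]), array([-61.3, -51.3,   0. ])) [-0.31329621  1.01345704  0.01513619]
```

```bash
python3 -m inch '[[[0,0,0,-4,-3.3,0,20],[0,0,0,-8,-6.7,0,20],[0,0,0,-12,-10,0,20],[0,0,0,-16,-13.4,0,20]]]'; python3 -m inch '[[[0,0,0,-6,-5,0,20],[0,0,0,-12,-10,0,20],[0,0,0,-18,-15,0,20],[0,0,0,-26,-21.7,0,20],[0,0,0,-36,-30,0,20],[0,0,0,-46,-38.4,0,20],[0,0,0,-56,-46.8,0,20]]]'; python3 - <<'E'
from h import *
grab('scene','sc6'); grab('wrist','w6'); crop('sc6',200,105,360,285,4.2,'c7'); print(observe()['wrist_force'])
E
```

```text
t: 6.5
ee_pos: [0.5503, 0.1731, 0.262]
ee_rot: [-1.375, -0.774, -0.289]
wrist_force: [-0.3, -0.4, -3.3]
gripper_width: 0.504
t: 7.2
ee_pos: [0.4804, 0.1499, 0.262]
ee_rot: [-1.374, -0.774, -0.289]
wrist_force: [-0.5, 0.5, -3.7]
gripper_width: 0.507
[ 0.6606221  -0.94890077 -3.08408785]
```

View pics/c7.png

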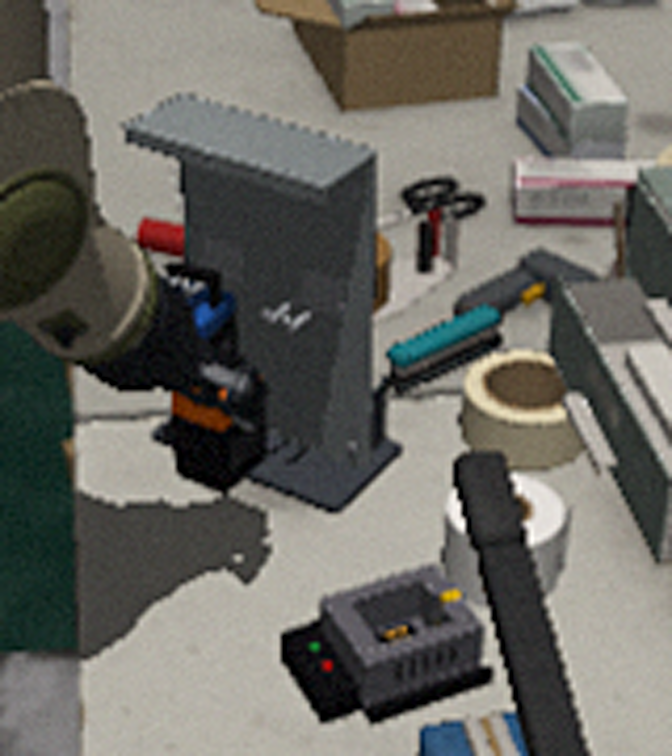

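View pics/w6.png

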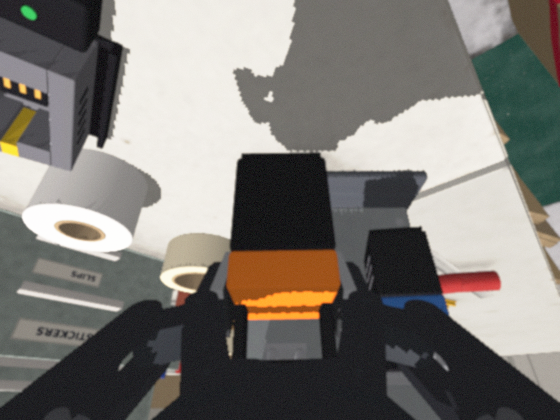

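```bash
python3 - <<'E'
from h import *
p,M,s=tool();print(p+.155*M[:,1],s['qpos'])
print(rowto(*pre([.59,.13,.15],-11.5,40,0)))
E
```

```text
[0.57350824 0.18165832 0.14268142] [-0.27677716  0.59580964 -0.22464523  2.45021798  2.82429109  0.61751123
 -1.33202645]
(array([-0.3404,  0.4063, -0.0037]), array([13.8,  2.4, -3.8]))
```

```bash
python3 -m inch '[[[-0.085,0.1,0,3,0,-1,20],[-0.17,0.2,0,7,1,-2,20],[-0.255,0.305,0,10,2,-3,20],[-0.34,0.406,-0.003,14,2,-4,20],[-0.34,0.406,-0.003,14,2,-4,20],[-0.34,0.406,-0.003,14,2,-4,20]]]'; python3 - <<'E'
from h import *
p,M,s=tool();print(p+.155*M[:,1],s['qpos'],s['dq'].round(2))
print(rowto(*pre([.59,.13,.15],-11.5,40,0)))
grab('wrist','w7')
E
```

```text
t: 7.9
ee_pos: [0.4943, 0.1512, 0.2694]
ee_rot: [-1.562, -0.403, -0.699]
wrist_force: [-0.2, -0.1, -3.2]
gripper_width: 0.509
[0.59232    0.13198243 0.15088914] [-5.33346125e-01  5.84576583e-01 -1.94968990e-03  2.39473034e+00
  2.25530600e+00  5.88059081e-01 -1.37614336e+00] [ 0.03 -0.   -0.01  0.01  0.01 -0.    0.  ]
(array([-0.0045,  0.0034,  0.0018]), array([-1.7, -0.5, -1.7]))
```

View pics/w7.png

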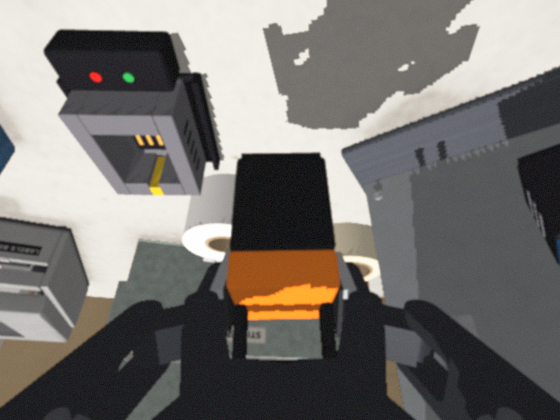

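```bash
python3 - <<'E'
from h import *
crop('w7',40,20,240,210,4,'c8')
E
```

```text
(no output)
```

View pics/c8.png

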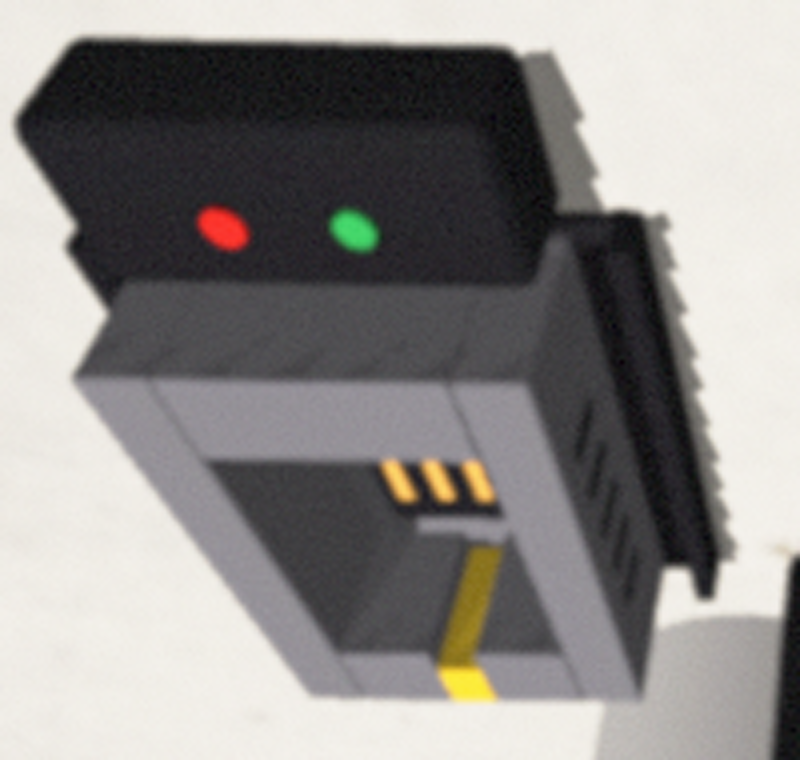

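```bash
cat >> h.py <<'E'
def rayz(f,u,v,z):
    C=np.linalg.inv(f['T'])[:3,3]; d=world(f,u,v,1.)-C; return C+(z-C[2])/d[2]*d
E
python3 - <<'E'
from h import *
f=load('w7')
c=lambda x,y:(40+x/4,20+y/4)
m,n,s=plane(f,(40+165//4,40+440//4),(20+390//4,20+450//4),1); print('rim near',m,n,s)
m2,n2,s=plane(f,(40+20,40+95//2),(20+110,20+150),1); 
zs=[world(f,*c(x,y))[2] for x,y in((200,600),(250,640),(180,500),(580,600),(560,520),(300,420),(400,420))]; print(np.round(zs,4))
print('bench z',np.median([world(f,u,v)[2] for u in range(10,40,4) for v in range(150,190,4)]))
z=.044+ .001
pts={k:rayz(f,*c(*v),z) for k,v in dict(A=(76,378),B=(527,382),C=(640,697),D=(312,693),a=(208,460),d=(340,655),nl=(437,668),nr=(482,668),NL=(452,699),NR=(496,699),e=(565,655),wr=(500,500)).items()}
for k,v in pts.items(): print(k,v.round(4))
P=pts
for i,j in('AD','BC','AB','DC','ad'): 
    w=P[j]-P[i]; print(i,j,np.linalg.norm(w),np.degrees(np.arctan2(w[1],w[0])))
print('centre',(P['A']+P['B']+P['C']+P['D'])/4)
E
```

```text
rim near [0.57180668 0.02411759 0.04505652] [ 0.01281316 -0.00318786  0.99991283] 0.0004327596012969817
[0.0014 0.0012 0.0451 0.0448 0.0454 0.0462 0.0443]
bench z 0.0014974491067103607
A [ 0.558  -0.0052  0.045 ]
B [0.5725 0.0635 0.045 ]
C [0.6571 0.0448 0.045 ]
D [ 0.6419 -0.0238  0.045 ]
a [0.5774 0.0026 0.045 ]
d [ 0.6308 -0.0094  0.045 ]
nl [0.6389 0.0076 0.045 ]
nr [0.6407 0.0169 0.045 ]
NL [0.6498 0.0045 0.045 ]
NR [0.6517 0.0139 0.045 ]
e [0.6399 0.036  0.045 ]
wr [0.5958 0.046  0.045 ]
A D 0.08586336257782087 -12.458273264757453
B C 0.08662385679779885 -12.467960113020757
A B 0.07027562329396538 78.10576923310305
D C 0.07025760634122404 77.48571513473321
a d 0.05475257398861162 -12.724086174748615
centre [0.6073801  0.01983641 0.045     ]
```

```bash
python3 - <<'E'
from h import *
crop('w7',215,140,355,330,4,'c9')
f=load('w7')
m,n,s=plane(f,(245,325),(165,245),1); print(m,n,np.degrees(np.arctan2(n[1],n[0])),np.degrees(np.arcsin(n[2])),s)
p,M,st=tool(); print('tool',p+.155*M[:,1],np.degrees(np.arctan2(M[1,1],M[0,1])),np.degrees(np.arccos(-M[2,1])))
E
```

```text
[0.568243   0.1361997  0.12278191] [ 0.98043239 -0.19669375  0.007994  ] -11.344052219583046 0.45802705417713346 0.0004511207811554638
tool [0.5921233  0.13136775 0.15077665] -11.159582167847859 40.07801385467808
```

View pics/c9.png

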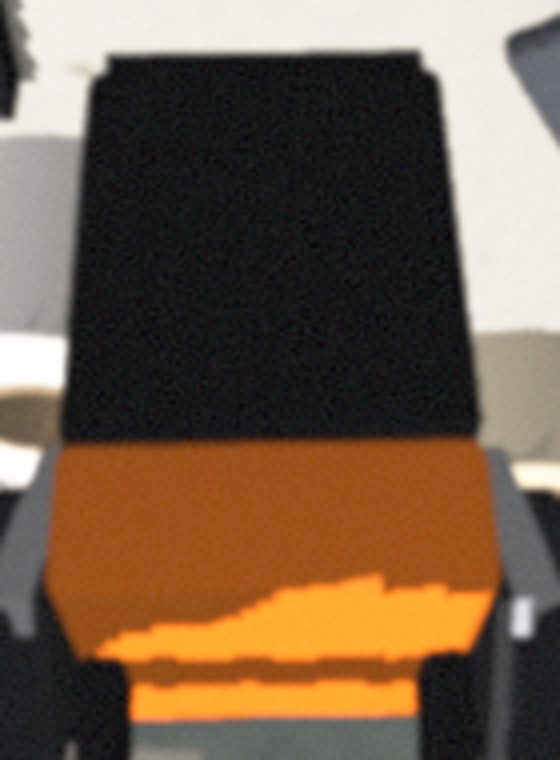

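```bash
python3 - <<'E'
from h import *
f=load('w7'); m,n,s=plane(f,(245,325),(165,245),1)
T=np.linalg.inv(f['T']);C=T[:3,3]
yw=np.radians(-11.3); xa=np.array([np.cos(yw),np.sin(yw),0]); ya=np.array([-xa[1],xa[0],0])
def hit(x,y):
    d=world(f,215+x/4,140+y/4,1.)-C; return C+d*((m-C)@n)/(d@n)
for nm,x,y in(('bl',90,90),('br',440,90),('ml',63,438),('mr',480,438),('tl',46,580),('tr',500,580),('footl',107,55),('footr',420,55)):
    q=hit(x,y); print(nm,(q@xa).round(4),(q@ya).round(4),q[2].round(4))
p,M,st=tool(); g=p+.155*M[:,1]; print('grasp',g@xa,g@ya,g[2], 'front+26',m@xa+.026)
E
```

```text
bl 0.5307 0.2222 0.0992
br 0.5307 0.2646 0.0991
ml 0.5303 0.2231 0.1452
mr 0.5304 0.2652 0.1452
tl 0.5302 0.2228 0.1599
tr 0.5303 0.2657 0.1599
footl 0.5308 0.2239 0.0935
footr 0.5308 0.2626 0.0934
grasp 0.5549037849175026 0.24484541873177912 0.1507766455558231 front+26 0.5565396098170718
```

```bash
python3 - <<'E'
from h import *
print(rowto(*pre([.6074,.0205,.136],-12.35,39.9,0)))
E
```

```text
(array([-0.0134,  0.0141,  0.0031]), array([  19.1,   34.8, -103.7]))
```

```bash
python3 -m inch '[[[-0.003,0.004,0,5,8,-25,20],[-0.007,0.007,0.002,10,17,-52,20],[-0.01,0.01,0.003,14,26,-78,20],[-0.0134,0.014,0.006,19,35,-104,20],[-0.0134,0.014,0.006,19,35,-104,20],[-0.0134,0.014,0.006,19,35,-104,20],[-0.0134,0.014,0.006,19,35,-104,20]]]'; python3 - <<'E'
from h import *
print(rowto(*pre([.6074,.0205,.136],-12.35,39.7,0)),observe()['dq'].round(3))
grab('scene','sc8');grab('side','s8');grab('wrist','w8'); crop('sc8',200,135,370,300,4.4,'c10');crop('s8',200,170,370,320,4.4,'c11')
E
```

```text
t: 8.65
ee_pos: [0.5099, 0.0415, 0.2548]
ee_rot: [-1.57, -0.38, -0.712]
wrist_force: [0.1, 0.2, -3.3]
gripper_width: 0.505
(array([ 0.0012, -0.0026,  0.0004]), array([0.9, 0.1, 0.4])) [-0.022 -0.002  0.002 -0.003 -0.007  0.002  0.   ]
```

View pics/c10.png

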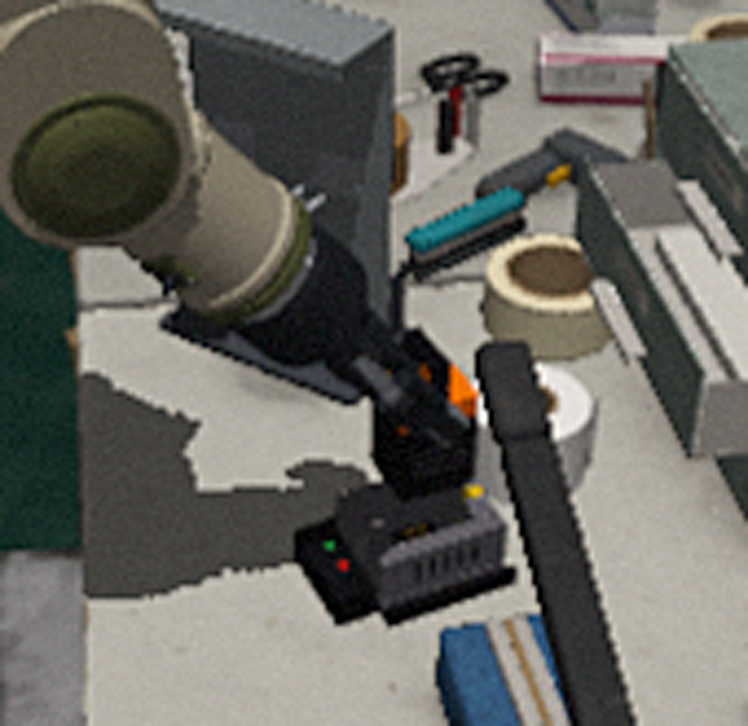

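View pics/c11.png

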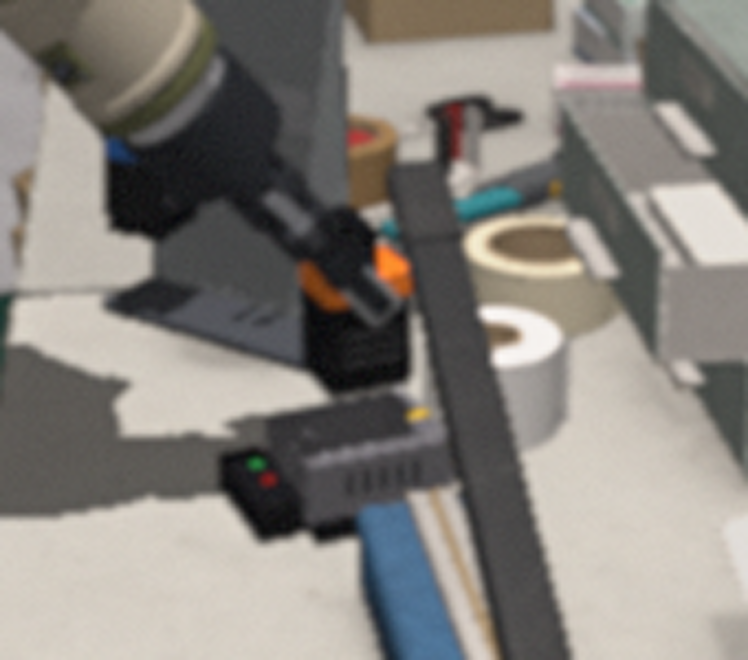

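View pics/w8.png

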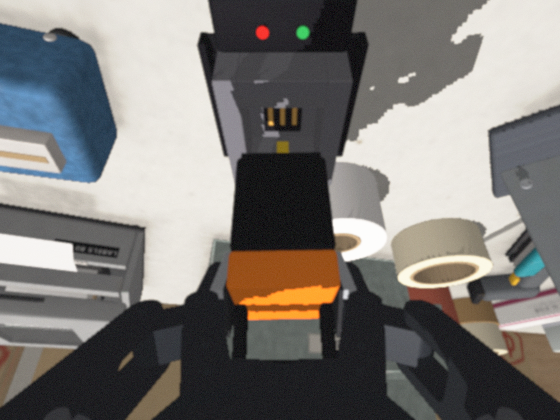

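```bash
python3 - <<'E'
from h import *
crop('w8',190,20,380,200,4.2,'c12')
E
```

```text
(no output)
```

View pics/c12.png

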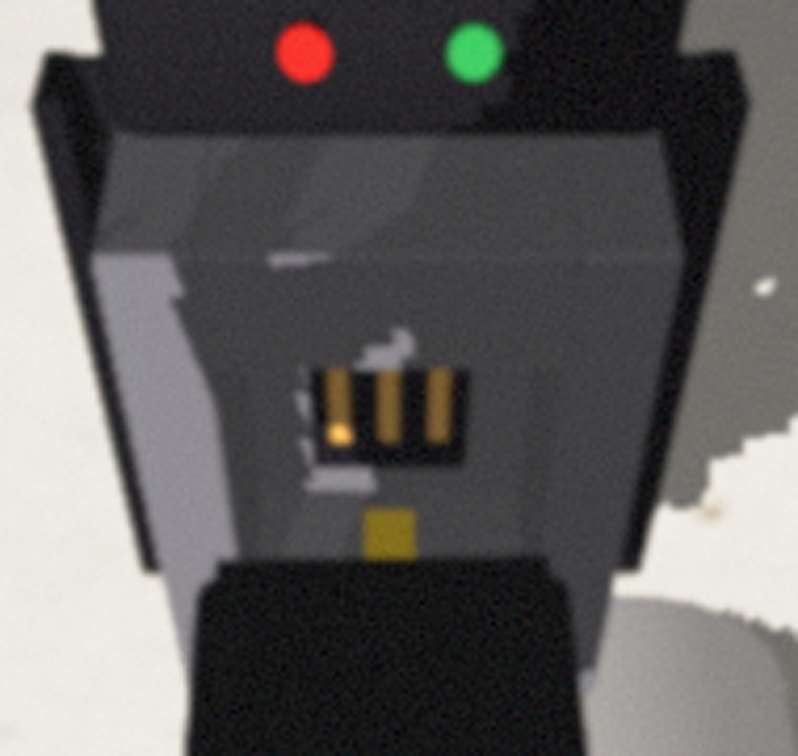

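```bash
python3 - <<'E'
from h import *
f=load('w8'); yw=np.radians(-12.35); xa=np.array([np.cos(yw),np.sin(yw),0]); ya=np.array([-xa[1],xa[0],0])
for col in(255,265,310,320):
    print(col,[(int(v),*(np.r_[world(f,col,v)@xa,world(f,col,v)[2]]*1000).round(1)) for v in range(78,118,3)])
m,n,s=plane(f,(245,325),(165,245),1); print('front+26',m@xa+.026,np.degrees(np.arctan2(n[1],n[0])),np.degrees(np.arcsin(n[2])))
# lateral edges of block via depth at row 90
for row in(84,90):
    print(row,[(int(u),*(np.r_[world(f,u,row)@ya,world(f,u,row)[2]]*1000).round(1)) for u in list(range(210,222,1))+list(range(344,356,1))])
print('tool',(lambda p,M,s:((p+.155*M[:,1])@xa,(p+.155*M[:,1])@ya,p+.155*M[:,1]))(*tool()))
E
```

```text
255 [(78, np.float64(546.8), np.float64(41.8)), (81, np.float64(546.2), np.float64(45.2)), (84, np.float64(548.1), np.float64(44.9)), (87, np.float64(549.1), np.float64(46.0)), (90, np.float64(551.7), np.float64(44.8)), (93, np.float64(553.0), np.float64(45.5)), (96, np.float64(554.7), np.float64(45.7)), (99, np.float64(557.1), np.float64(45.1)), (102, np.float64(558.4), np.float64(45.9)), (105, np.float64(560.4), np.float64(45.8)), (108, np.float64(590.2), np.float64(12.0)), (111, np.float64(593.5), np.float64(11.1)), (114, np.float64(596.2), np.float64(10.9)), (117, np.float64(598.1), np.float64(11.9))]
265 [(78, np.float64(546.3), np.float64(42.6)), (81, np.float64(546.2), np.float64(45.2)), (84, np.float64(548.6), np.float64(44.3)), (87, np.float64(550.1), np.float64(44.6)), (90, np.float64(551.3), np.float64(45.4)), (93, np.float64(553.7), np.float64(44.6)), (96, np.float64(555.9), np.float64(44.2)), (99, np.float64(557.1), np.float64(45.1)), (102, np.float64(559.5), np.float64(44.5)), (105, np.float64(561.3), np.float64(44.8)), (108, np.float64(584.3), np.float64(19.1)), (111, 
[... 2956 characters left out ...]
at64(45.0)), (221, np.float64(116.7), np.float64(45.3)), (344, np.float64(180.6), np.float64(45.1)), (345, np.float64(181.3), np.float64(44.2)), (346, np.float64(181.8), np.float64(44.1)), (347, np.float64(181.9), np.float64(45.8)), (348, np.float64(182.8), np.float64(44.6)), (349, np.float64(183.2), np.float64(45.1)), (350, np.float64(184.1), np.float64(43.6)), (351, np.float64(192.0), np.float64(14.7)), (352, np.float64(192.7), np.float64(14.5)), (353, np.float64(193.0), np.float64(15.7)), (354, np.float64(194.0), np.float64(14.4)), (355, np.float64(194.5), np.float64(14.8))]
tool (np.float64(0.5881711917895818), np.float64(0.15001036855718614), array([0.60664516, 0.02073924, 0.13565854]))
```

```bash
python3 - <<'E'
from h import *
p,M,s=tool(); print(M.T@[0,0,-1], (p+.155*M[:,1])[2]-.059)
E
```

```text
[-6.39300215e-01  7.68957044e-01 -5.46685393e-04] 0.07665854395123387
```

```bash
python3 -m inch '[[[0,0,0,-4.5,5.4,0.6,20],[0,0,0,-9,10.8,0.6,20],[0,0,0,-13.5,16.2,0.6,20],[0,0,0,-17.3,20.8,0.6,20],[0,0,0,-17.3,20.8,0.6,20],[0,0,0,-17.3,20.8,0.6,20]]]'; python3 - <<'E'
from h import *
p,M,s=tool(); print(M.T@[0,0,-1], (p+.155*M[:,1])-[0,0,.059],rowto(*pre([.6074,.0205,.136],-12.35,39.7,0)))
grab('wrist','w9'); crop('w9',190,20,380,200,4.2,'c13');f=load('w9')
yw=np.radians(-12.35); xa=np.array([np.cos(yw),np.sin(yw),0]);m,n,s=plane(f,(245,325),(165,245),1); print('front+26',m@xa+.026,np.degrees(np.arctan2(n[1],n[0])),np.degrees(np.arcsin(n[2])))
E
```

```text
t: 9.4
ee_pos: [0.51, 0.0416, 0.2273]
ee_rot: [-1.572, -0.379, -0.712]
wrist_force: [-0.4, -0.2, -4.7]
gripper_width: 0.508
[-6.38731955e-01  7.69429271e-01  2.94743862e-04] [0.60663674 0.0199669  0.04904176] (array([ 0.0031, -0.0032, -0.    ]), array([ 18.3, -21.1,   0.2]))
front+26 0.5896825807262522 -12.749237986569339 0.04168047998516802
```

View pics/c13.png

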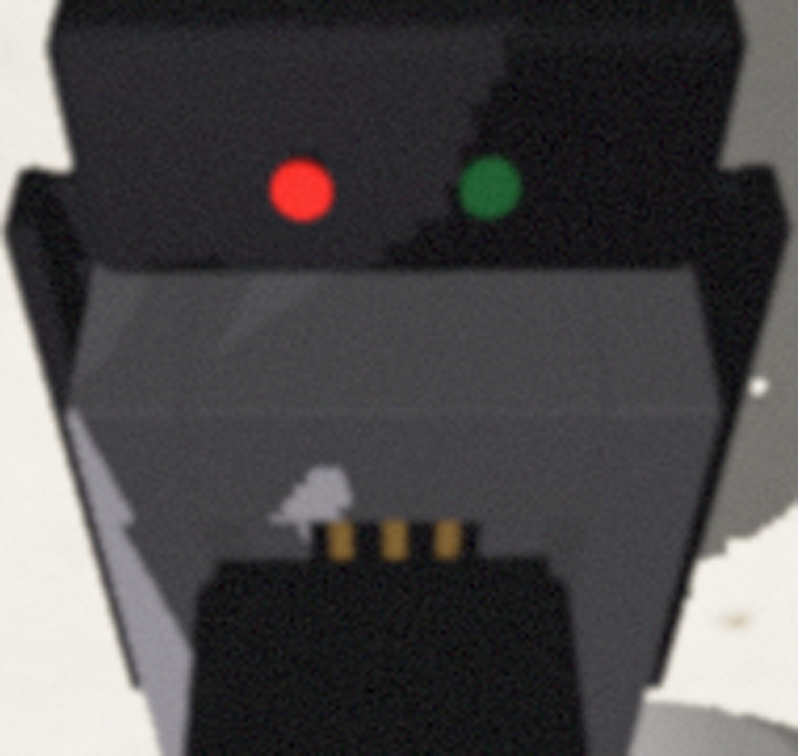

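```bash
python3 -m inch '[[[0.002,-0.002,0,0,0,0.5,20],[0.003,-0.003,0,0,0,0.8,20],[0.003,-0.003,0,0,0,0.8,20],[0.003,-0.003,0,-1,1.2,0.8,20],[0.003,-0.003,0,-2,2.4,0.8,20],[0.003,-0.003,0,-2,2.4,0.8,20]]]'; python3 - <<'E'
from h import *
p,M,s=tool(); print((p+.155*M[:,1])-[0,0,.059],rowto(*pre([.6074,.0205,.136],-12.35,39.7,0)))
grab('wrist','w10'); crop('w10',190,20,380,200,4.2,'c14');f=load('w10')
yw=np.radians(-12.35); xa=np.array([np.cos(yw),np.sin(yw),0]);ya=np.array([-xa[1],xa[0],0]);m,n,s=plane(f,(245,325),(165,245),1); print('front+26',m@xa+.026,np.degrees(np.arctan2(n[1],n[0])),np.degrees(np.arcsin(n[2])))
E
```

```text
t: 10.05
ee_pos: [0.5102, 0.0425, 0.2243]
ee_rot: [-1.57, -0.382, -0.709]
wrist_force: [0.3, 0.1, -3.4]
gripper_width: 0.508
[0.60696899 0.02130791 0.04612055] (array([-0.0002, -0.0003,  0.0004]), array([ 20.2, -23.4,  -0.7]))
front+26 0.5897593440681426 -12.450454900790248 0.15232508876123427
```

View pics/c14.png

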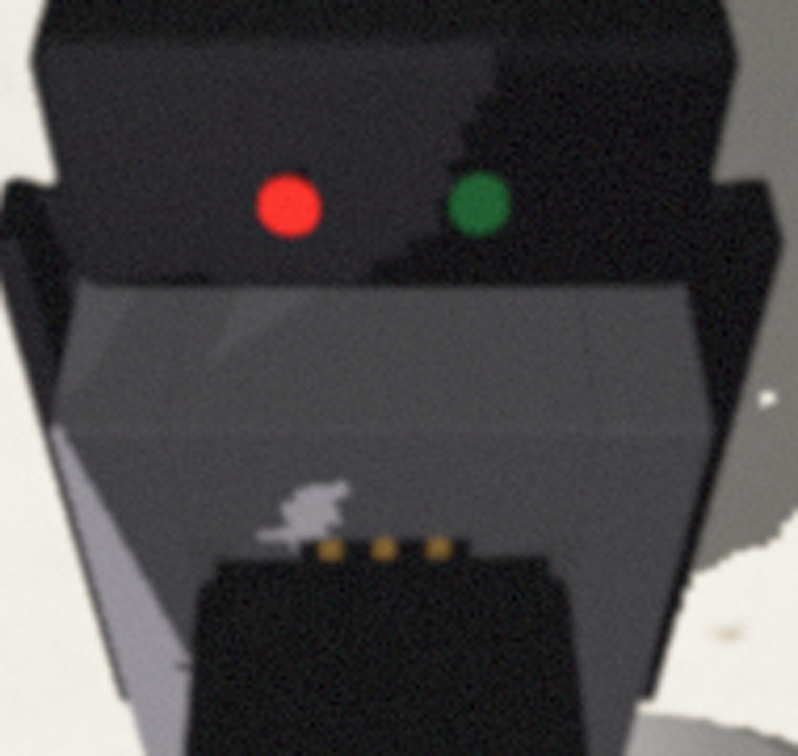

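```bash
python3 -m inch '[[[0,0,0,-0.6,0.8,0,20],[0,0,0,-1.3,1.5,0,20],[0,0,0,-1.9,2.3,0,20],[0,0,0,-2.6,3.1,0,20],[0,0,0,-3.2,3.8,0,20]]]'; python3 -m inch '[[[0,0,0,-0.6,0.8,0,20],[0,0,0,-1.3,1.5,0,20],[0,0,0,-1.9,2.3,0,20],[0,0,0,-2.6,3.1,0,20]]]'
```

```text
t: 10.6
ee_pos: [0.5102, 0.0425, 0.2195]
ee_rot: [-1.57, -0.382, -0.71]
wrist_force: [0.0, -0.2, -2.9]
gripper_width: 0.507
t: 11.0
ee_pos: [0.5102, 0.0425, 0.2155]
ee_rot: [-1.57, -0.382, -0.71]
wrist_force: [-0.4, -0.3, -3.6]
gripper_width: 0.501
```

```bash
python3 -m inch '[[[0,0,0,-0.6,0.8,0,20],[0,0,0,-1.3,1.5,0,20],[0,0,0,-1.9,2.3,0,20],[0,0,0,-2.6,3.1,0,20],[0,0,0,-3.2,3.8,0,20],[0,0,0,-3.8,4.6,0,20]]]'; python3 -m inch '[[[0,0,0,-0.6,0.8,0,20],[0,0,0,-1.3,1.5,0,20],[0,0,0,-1.9,2.3,0,20],[0,0,0,-2.6,3.1,0,20],[0,0,0,-3.2,3.8,0,20],[0,0,0,-3.8,4.6,0,20]]]'; python3 - <<'E'
from h import *
s=observe();print(s['wrist_force'],s['torque']); grab('wrist','w11'); grab('scene','sc11');crop('sc11',230,180,350,290,6,'c15')
E
```

```text
t: 11.6
ee_pos: [0.5102, 0.0425, 0.2095]
ee_rot: [-1.57, -0.382, -0.71]
wrist_force: [-0.4, -0.1, -3.9]
gripper_width: 0.503
t: 12.2
ee_pos: [0.5102, 0.0425, 0.2035]
ee_rot: [-1.57, -0.382, -0.71]
wrist_force: [0.1, 0.0, -3.6]
gripper_width: 0.506
[ 0.08246089  0.03436888 -3.56804073] [0.18920301 1.10717353 0.03019728]
```

View pics/w11.png

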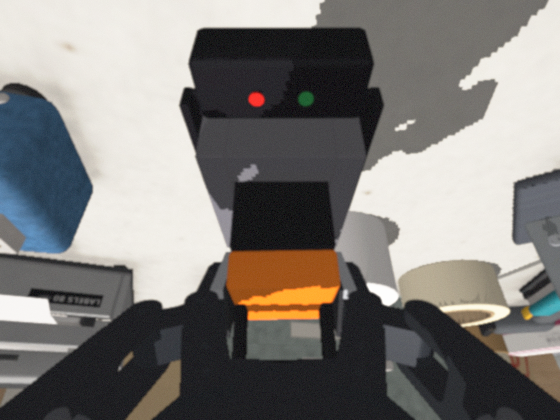

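View pics/c15.png

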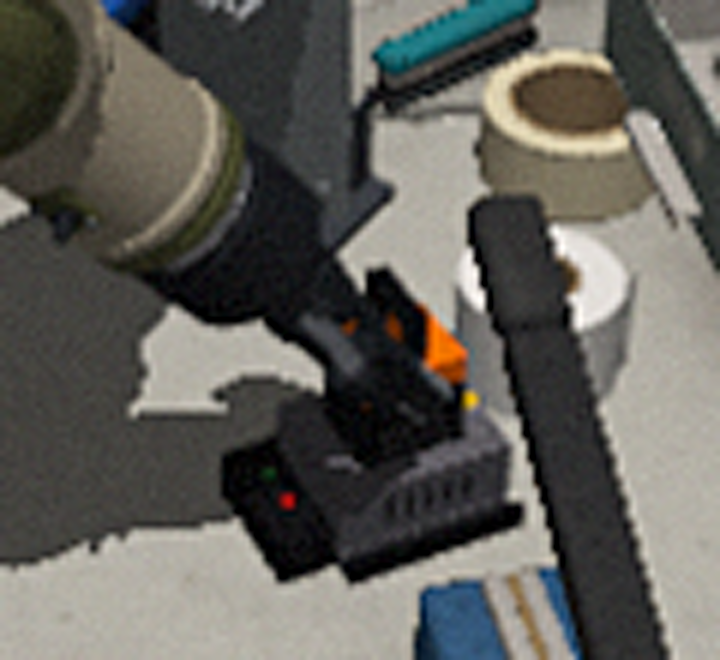

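```bash
python3 -m inch '[[[0,0,0,-0.6,0.8,0,20],[0,0,0,-1.3,1.5,0,20],[0,0,0,-1.9,2.3,0,20],[0,0,0,-2.6,3.1,0,20],[0,0,0,-3.2,3.8,0,20],[0,0,0,-3.8,4.6,0,20]]]'; python3 -m inch '[[[0,0,0,-0.3,0.4,0,20],[0,0,0,-0.6,0.8,0,20],[0,0,0,-0.9,1.2,0,20],[0,0,0,-1.3,1.5,0,20],[0,0,0,-1.6,1.9,0,20],[0,0,0,-1.9,2.3,0,20]]]'
```

```text
t: 12.9
ee_pos: [0.5102, 0.0424, 0.1979]
ee_rot: [-1.569, -0.383, -0.71]
wrist_force: [-3.2, 1.2, 5.6]
gripper_width: 0.509
t: 13.5
ee_pos: [0.5102, 0.0425, 0.1952]
ee_rot: [-1.569, -0.383, -0.711]
wrist_force: [-3.6, 0.4, 5.0]
gripper_width: 0.502
```

```bash
python3 -m inch '[[[0,0,0,-0.3,0.4,0,20],[0,0,0,-0.6,0.8,0,20],[0,0,0,-0.9,1.2,0,20],[0,0,0,-1.3,1.5,0,20],[0,0,0,-1.6,1.9,0,20]]]';python3 -m inch '[[[0,0,0,-0.3,0.4,0,20],[0,0,0,-0.6,0.8,0,20],[0,0,0,-0.9,1.2,0,20]]]'; python3 -c "
from h import *
s=observe();print(s['wrist_force'],s['torque'],s['ee_pos']); p,M,_=tool(); print(p+.155*M[:,1])"
```

```text
t: 14.0
ee_pos: [0.5101, 0.0425, 0.1927]
ee_rot: [-1.569, -0.383, -0.711]
wrist_force: [-3.4, 0.8, 6.2]
gripper_width: 0.5
t: 14.3
ee_pos: [0.5102, 0.0424, 0.1912]
ee_rot: [-1.569, -0.383, -0.711]
wrist_force: [-3.3, 0.3, 5.0]
gripper_width: 0.506
[-3.26019641  0.34277804  4.99788101] [ 0.20423489  0.69602765 -0.02636256] [0.51016898 0.04244586 0.19120846]
[0.60710979 0.02129689 0.07212782]
```

```bash
python3 -m inch '[[[0,0,0,-0.3,0.4,0,20],[0,0,0,-0.6,0.8,0,20]]]';python3 -m inch '[[[0,0,0,-0.3,0.4,0,20]]]';python3 -m inch '[[[0,0,0,-0.3,0.4,0,20]]]'
```

```text
t: 14.5
ee_pos: [0.5102, 0.0424, 0.1902]
ee_rot: [-1.569, -0.383, -0.711]
wrist_force: [-5.8, 0.9, 11.4]
gripper_width: 0.506
t: 14.6
ee_pos: [0.5101, 0.0424, 0.1901]
ee_rot: [-1.569, -0.384, -0.711]
wrist_force: [-8.3, 1.4, 16.6]
gripper_width: 0.508
t: 14.7
ee_pos: [0.51, 0.0423, 0.1899]
ee_rot: [-1.569, -0.385, -0.712]
wrist_force: [-11.1, 0.9, 22.1]
gripper_width: 0.506
```

```bash
python3 -m inch '[[[0,0,0,-0.3,0.4,0,20]]]';python3 -m inch '[[[0,0,0,-0.2,0.3,0,20]]]'
```

```text
t: 14.8
ee_pos: [0.51, 0.0424, 0.1898]
ee_rot: [-1.569, -0.385, -0.712]
wrist_force: [-12.7, 0.8, 26.9]
gripper_width: 0.504
t: 14.9
ee_pos: [0.5099, 0.0423, 0.1897]
ee_rot: [-1.569, -0.386, -0.713]
wrist_force: [-14.0, 1.2, 29.3]
gripper_width: 0.503
```

```bash
python3 -m inch '[[[0,0,0,0.4,-0.5,0,20],[0,0,0,0.9,-1.1,0,20],[0,0,0,0.9,-1.1,0,20]]]'; python3 - <<'E'
from h import *
s=observe();print(s['wrist_force'],s['torque']); grab('wrist','w12'); grab('scene','sc12');crop('sc12',230,180,350,290,6,'c16');crop('w12',170,90,390,330,3,'c17')
f=load('w12'); m,n,s=plane(f,(245,325),(200,235),1);print(np.degrees(np.arctan2(n[1],n[0])),np.degrees(np.arcsin(n[2])))
E
```

```text
t: 15.2
ee_pos: [0.5101, 0.0424, 0.1902]
ee_rot: [-1.569, -0.384, -0.711]
wrist_force: [-6.4, -0.1, 10.9]
gripper_width: 0.505
[-6.40274721 -0.08085976 10.90462847] [0.15349505 0.41427961 0.02485877]
-12.329601869853667 -0.01756431827665804
```

View pics/c17.png

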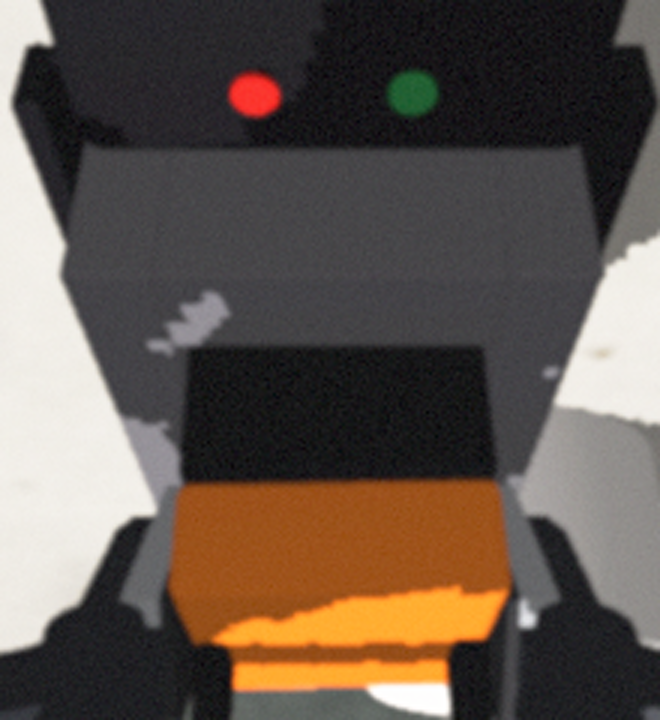

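View pics/c16.png

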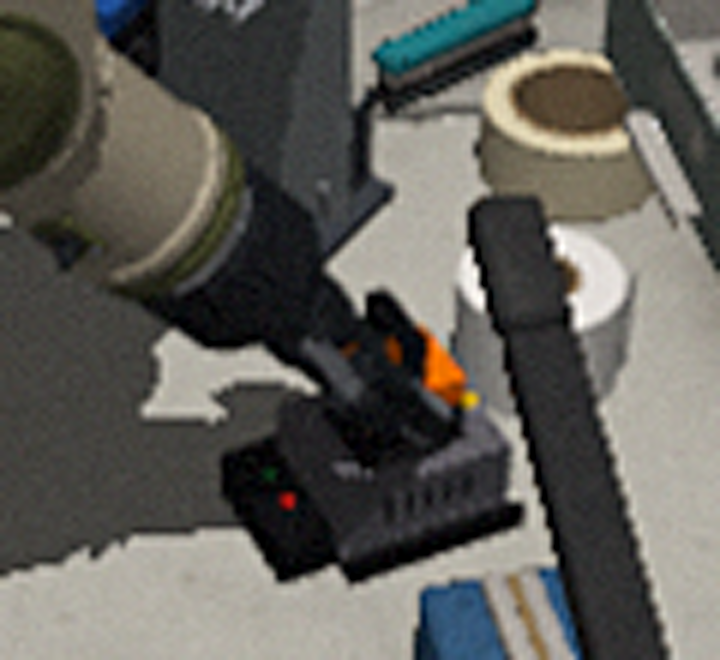

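```bash
python3 -m inch '[[[0,0,0,0.25,-0.3,0,20],[0,0,0,0.45,-0.55,0,20],[0,0,0,0.45,-0.55,0,20]]]'; python3 - <<'E'
from h import *
f=load('w12')
o=(f['p'][...,0].astype(int)-f['p'][...,2]>80); o[:180]=0; o[330:]=0; o[:,:220]=0;o[:,350:]=0
v,u=np.nonzero(o); z=np.array([world(f,a,b)[2] for a,b in zip(u,v)]); print('top',np.percentile(z,[50,80,90,95,99]))
print('rim',np.median([world(f,u,v)[2] for u in range(210,350,3) for v in range(186,200,2)]))
E
```

```text
t: 15.6
ee_pos: [0.5103, 0.0425, 0.1903]
ee_rot: [-1.569, -0.383, -0.71]
wrist_force: [-4.3, 0.3, 7.6]
gripper_width: 0.51
top [0.07896857 0.08122439 0.0814121  0.08153414 0.08183433]
rim 0.044940662621526434
```

```bash
python3 -m inch '[[[0,0,0,0.2,-0.3,0,55],[0,0,0,0.2,-0.3,0,62],[0,0,0,0.2,-0.3,0,70],[0,0,0,0.2,-0.3,0,75],[0,0,0,0.2,-0.3,0,75],[0,0,0,0.2,-0.3,0,75]]]'; python3 - <<'E'
from h import *
s=observe();print(s['wrist_force']); grab('wrist','w13'); f=load('w13')
o=(f['p'][...,0].astype(int)-f['p'][...,2]>80); o[:180]=0; o[330:]=0; o[:,:220]=0;o[:,350:]=0
v,u=np.nonzero(o); z=np.array([world(f,a,b)[2] for a,b in zip(u,v)]); print('top',np.percentile(z,[50,80,90,95,99]))
print('rim',np.median([world(f,u,v)[2] for u in range(210,350,3) for v in range(186,200,2)]))
E
```

```text
t: 16.2
ee_pos: [0.5105, 0.0424, 0.1903]
ee_rot: [-1.57, -0.382, -0.71]
wrist_force: [0.5, -0.3, -0.0]
gripper_width: 0.75
[ 0.54726069 -0.32769917 -0.01310365]
top [0.07877685 0.08107741 0.08120368 0.08130372 0.08152645]
rim 0.044964500575440214
```

View pics/w13.png

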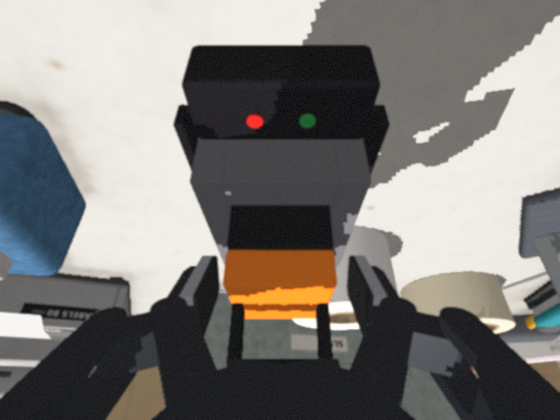

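```bash
python3 -m inch '[[[0,0,0,0,-8,0,75],[0,0,0,0,-18,0,75],[0,0,0,0,-30,0,75],[0,0,0,0,-45,0,75],[0,0,0,0,-60,0,75]]]'; python3 -c "
from h import *
print(observe()['qpos'])"
```

```text
t: 16.75
ee_pos: [0.4719, 0.0508, 0.2376]
ee_rot: [-1.569, -0.382, -0.71]
wrist_force: [0.2, 0.6, 0.3]
gripper_width: 0.751
[-0.26541749  0.65050631 -0.10209228  2.5164912   2.53497901  0.74677779
 -1.51273043]
```

```bash
python3 -m inch '[[[0,0,0,15,-20,0,75],[0,0,0,32,-38,0,75],[0,0,0,64,-77,0,75],[0,0,0,80,-96,0,75],[0,0,0,80,-96,0,75],[0,0,0,80,-96,0,75]]]'; python3 - <<'E'
from h import *
s=observe();print(s['wrist_force'],s['dq'].round(2)); grab('wrist','w14'); grab('scene','sc14');crop('sc14',200,105,370,285,4.1,'c18');grab('side','s14');crop('s14',200,130,370,310,4.1,'c19')
E
```

```text
t: 17.35
ee_pos: [0.4722, 0.051, 0.3625]
ee_rot: [-1.567, -0.384, -0.711]
wrist_force: [0.1, 0.4, -0.5]
gripper_width: 0.751
[ 0.08444309  0.40984631 -0.5293971 ] [ 0.02  0.05 -0.02  0.01  0.01  0.01 -0.01]
```

View pics/w14.png

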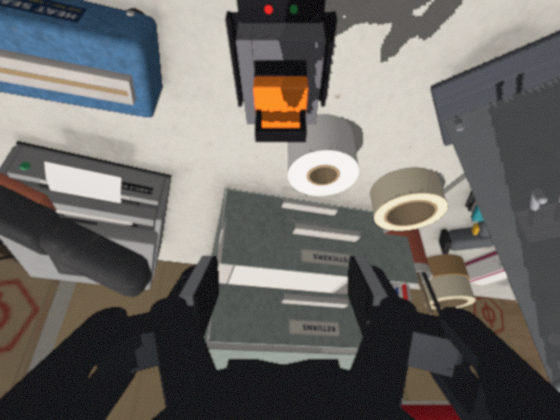

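View pics/c18.png

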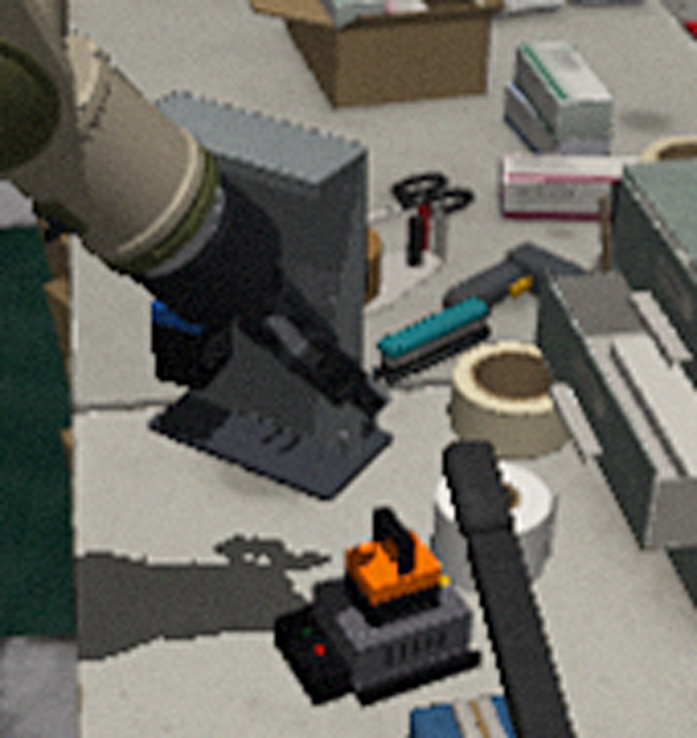

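View pics/c19.png

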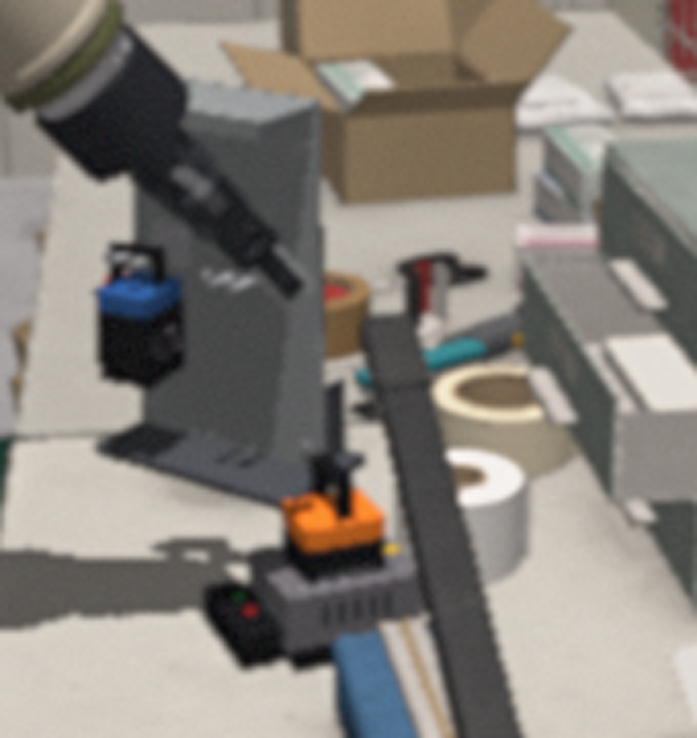

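```bash
python3 - <<'E'
from h import *
f=load('w14')
m,n,s=plane(f,(258,302),(82,98),1);print('top',m,n*np.sign(n[2]),s)
print('rim L/R',np.median([world(f,u,v)[2] for u in range(244,250) for v in range(60,95)]),np.median([world(f,u,v)[2] for u in range(312,317) for v in range(60,90)]))
m,n,s=plane(f,(250,310),(45,56),1);print('rim near',m,n,s)
f=load('sc14');o=(f['p'][...,0].astype(int)-f['p'][...,2]>90);o[:,:280]=0;o[:,310:]=0;o[:225]=0;o[260:]=0
v,u=np.nonzero(o);P=np.array([world(f,a,b) for a,b in zip(u,v)]);print(np.percentile(P[:,2],[50,80,95]))
E
```

```text
top [0.58566465 0.02276204 0.08053178] [-0.2762155   0.07177189  0.95841212] 0.0009535011052212533
rim L/R 0.045183893089776675 0.045233684670667004
rim near [0.57332547 0.02541948 0.04507207] [ 1.81031941e-02 -3.55572698e-04  9.99836061e-01] 0.0005545306841266533
[0.07976724 0.08163333 0.08321361]
```

```bash
python3 -c "
from h import *
f=load('w14')
m,n,s=plane(f,(262,300),(90,104),1);print('top',m,n*np.sign(n[2]),s)
from station import finish_job
print(finish_job())"
```

```text
top [0.59085304 0.02245511 0.08121551] [0.01705004 0.00553783 0.9998393 ] 0.00044955093453983864
the job is handed in; nothing more can be done
None
```

The orange-topped battery is fully home in the charger, upright with its rib in the notch. It is released with the gripper clear, and I have handed the job in. The last reading before handing in was t ≈ 17.5 s.

**Lifting off:** I gripped the battery, which hung about 8° askew, raised it 12 mm and squared it to the rack. I then drew it 80 mm straight out; forces stayed at about the battery's own weight.

**Seating:** I found the well with the wrist camera and lowered the battery in without touching the sides. The connector gave way at about 9 N over roughly 8 mm of travel, then the battery bottomed out solidly.

**Last checks:**
- **Height:** the top stands about 36 mm above the rim, against 36 mm expected.
- **Upright:** the top face is level to within about 1°, and it matches the charger's heading to about 0.1°.
- **Other objects:** the blue-topped battery still hangs on its hook and the label roll appears unmoved. I did not check the rubber stamp in the last pictures; the arm never went near it.

**One thing off target:** I pressed slightly too hard at the bottom. The reading peaked at 29 N vertical (about 33 N in total), against the advised 15 to 25 N. I backed off to about 8 N before letting go.

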